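Clear the spectacle maker's filing bench

ROBOT

A 6-joint arm with a two-finger parallel gripper is mounted at the origin on the work surface. World frame = base frame: x ahead of the robot, y to its left, z up, the work surface at z = 0. Lengths are in m, angles in rad, forces in N, time in s.
With the tool pointing down it reaches from about 0.35 to 0.975 m from the base axis. Payload 4.9 kg.
Tool frame: the origin (TCP) lies at the very end of the fingers, on their centre line; the grasp point (between the pads) lies 19 mm behind it; x points along the fingers, z is the direction in which the jaws open and shut, and the axes are right-handed (so a half turn about x gives the same grasp; the last joint's range is limited). The gripper opens to 85 mm and grips with 20 to 120 N. Pads are 22 mm wide; open, the fingers measure 114 mm over their backs; the gripper's body (76 mm by 85 mm) begins 54 mm behind the grasp point. The pads swing forward as they close: fully open they stand 13 mm farther back than shut.
Start: joints at [-1.255, 0.053, 1.613, -0, 1.476, -0.119], TCP at [0.263, -0.567, 0.231] pointing down, gripper open.
Joint ranges: [-3.01, 3.01], [-1.01, 2.22], [0.06, 2.58], [-1.02, 4.17], [0.09, 2.62], [-3.14, 3.14]. Speed limits (rad/s): [2.57, 2.57, 3.14, 3.14, 3.14, 3.14].

INTERFACE

Orientations are given as a unit quaternion [w, x, y, z].
In Python, from plant import manip, vision, job gives the robot as it stands.
- The arm moves only by the tool servo_tool, never from a script. Its arguments are lists of equal length, an entry for each row: "twist": the turn, a rotation vector about the world's x, y, z in rad, a list of three; "xyz": the shift along the world's x, y, z in cm, a list of three; "fingers": the opening, from 0 (shut) to 1 (fully open). In form: {"twist": [[wx, wy, wz], ...], "xyz": [[x, y, z], ...], "fingers": [fingers, ...]}. A call has 1 to 8 rows; each row shifts and turns the commanded pose from where the row before left it; what a row does not reach is not made up. A row lasts 1/8 s, in which the tool goes at most 62.5 mm and 10.7 degrees, less where a joint would pass 70% of its speed; a pose out of reach is approached as far as the arm can. A call with a gripper value outside its range is refused whole. The fingers move at their own pace and stop on an object; the grip force is fixed at half the most. Time passes only in rows, so rows that do not move let the fingers close. It gives the time, the measured TCP pose, the force and the opening at its end, in the units of the state.
- manip.state(): the state, without advancing time (a new reading comes with each control period).
- vision.grab_frame(name): name is "scene" or "top" or "wrist"; returns the picture (480x640x3 uint8, red, green, blue); there is no depth.
- vision.get_calibration(name): a dict with "camera_matrix" (3x3 intrinsics, pixels), "origin" and "orientation" of the camera in the world; the wrist camera has in their place "mount" (4x4, takes a point from camera to tool coordinates, whose origin is the TCP and whose axes are the tool frame's). Camera axes: x right, y up, looking along -z (the intrinsics and any distortion apply to the point x, -y, -z); pixel columns grow to the right and rows downward; lengths in m; the calibration is good to about 2 mm. A picture is of the moment at which its call begins: read the wrist's pose just before it. get_calibration takes no time and is no camera call.
- job.job_done(): hands the job in, once; it reports no verdict.
Trained networks look in the newest picture that a camera, given by its name, has taken for a name from the list of things; names that differ only in an ending like _2 or _b are one class to them, and where a whole thing is asked for, a point or a joint stands for the part that bears it (a point fixed in the world has none). Each returns a list of dicts, best first, with "score" (0 to 1); they miss things now and then, are a little off and sometimes report something else, mostly with a low value. They report only what shows in the picture. A call takes as long as a camera call.
- vision.spot_in(camera, label): "extent" ([centre column, centre row, width, height] in pixels, round what is visible of it).
The state is a dict: "time": time; "joint_pos": joint angles; "joint_vel": joint speeds; "joint_efforts": joint torques, N m; "tool_pos": TCP position; "tool_rot": TCP orientation; "contact_force": force on the tool from outside, world axes, zero at the start; "ft_torque": the same for the moment, N m; "gripper_width": opening from 0.0 (shut) to 1.0 (fully open).
Only numpy, scipy, OpenCV 4.12 (cv2) and the standard library are available. Lean on these libraries where they do the work, as an engineer would, in place of code of your own. Each camera call takes 0.05 s, during which the arm holds its last target.

TASK

Clear the filing bench for the night: swing the rack's red locking lever up, put every file away in the rack, blade through a hole of its own until its brass collar is home against the rack, then swing the lever fully down again so that its bar locks the files in. Tip all the offcuts out of the yellow tray into the clear scrap tub (pick up any that go astray) and stand the empty tray upright back in the middle of its black mat. Leave the two loose spectacle frames and the mug where they are.

Things in the scene. Friction and masses are not known exactly. Their poses are not given: they have to be found in the camera images.
- rack: Fixed wooden rack 216 wide (y), 85 deep. Origin on the bench under the middle of its front face; x into the rack, away from robot; z up; yaw varies. Front plate (face at x = 0, 78 high) has 4 round through-holes, diameter 14, countersunk, along x, 60 above the bench. A rear plate at x = 50 to 60 has 16 mm square holes in line: a file pushed in straight passes both. Side posts 90 high at x = 30.
- rack_hole0 (a point): Centre of the mouth of rack hole 0, in the front face at rack y = -82.5, z = 60; the rack's axes. Hole 0 is next to the lever's handle.
- rack_hole1 (a point): Centre of the mouth of rack hole 1, in the front face at rack y = -27.5, z = 60; the rack's axes. Hole 0 is next to the lever's handle.
- rack_hole2 (a point): Centre of the mouth of rack hole 2, in the front face at rack y = 27.5, z = 60; the rack's axes. Hole 0 is next to the lever's handle.
- rack_hole3 (a point): Centre of the mouth of rack hole 3, in the front face at rack y = 82.5, z = 60; the rack's axes. Hole 0 is next to the lever's handle.
- file0: Needle file lying loose on white paper (may be absent). Origin on its axis at the front face of its brass collar (meets the hole's mouth when home); x along the axis to the tip. Blue handle 26 x 26 square, x = -94 to -24; steel neck 10 x 10, -24 to -8; collar 26 x 26, -8 to 0; round blade, diameter 10, 0 to 75. Lying, the axis is 15 above the bench. 110 g, mass centre x = -43.
- file1: Needle file lying loose on white paper (may be absent). Origin on its axis at the front face of its brass collar (meets the hole's mouth when home); x along the axis to the tip. Blue handle 26 x 26 square, x = -94 to -24; steel neck 10 x 10, -24 to -8; collar 26 x 26, -8 to 0; round blade, diameter 10, 0 to 75. Lying, the axis is 15 above the bench. 110 g, mass centre x = -43.
- file2: Needle file lying loose on white paper (may be absent). Origin on its axis at the front face of its brass collar (meets the hole's mouth when home); x along the axis to the tip. Blue handle 26 x 26 square, x = -94 to -24; steel neck 10 x 10, -24 to -8; collar 26 x 26, -8 to 0; round blade, diameter 10, 0 to 75. Lying, the axis is 15 above the bench. 110 g, mass centre x = -43.
- file3: Needle file lying loose on white paper (may be absent). Origin on its axis at the front face of its brass collar (meets the hole's mouth when home); x along the axis to the tip. Blue handle 26 x 26 square, x = -94 to -24; steel neck 10 x 10, -24 to -8; collar 26 x 26, -8 to 0; round blade, diameter 10, 0 to 75. Lying, the axis is 15 above the bench. 110 g, mass centre x = -43.
- lock_lever (a joint): Rack's locking lever (hinged bail), rad: 0 shut, 1.75 fully up (stops); stays where left (friction 0.13 N m, weight 0.05 N m). Shut, its bar (6 thick, 8 high) crosses 16 in front of the face, underside 67 above the bench: it sits in the necks of files that are home and keeps collars from passing. Opening lifts bar and handle up and over to the rack's +x. At 1.5 or more it is clear of the gripper.
- lever_grip (a point): Middle of the lever's red round handle, diameter 14, 56 long along the rack's y, free on the rack's -y side; can be pinched across the rack's x from above. Moves with the lever: shut it is at rack x = -55, y = -151, z = 90; the hinge axis runs along the rack's y through rack x = 30, z = 84, so it swings at radius 85.
- tray: Loose yellow carrying tray 130 (x) x 110 (y), 220 g, origin under its middle. Floor 4 thick, walls 36 high at x = +-65 and y = -55; no wall at +y, where the floor rises as a 10 degree lip from y = 16 to 57 (edge 11 high): tip it +y side down. Black handle bar along x, 16 wide x 20 high, over the middle (y = 0), on end posts.
- tray_handle (a point): Centre of the tray's handle bar, 88 above the tray's underside. Tipped 0.9 rad or more about the bar, the tray empties in about a second.
- tray_mat: Fixed black rubber mat 190 (x) x 170 (y) x 3 high, the tray's place, origin in the middle of its underside. The tray may stand any way round on it.
- offcut0: Acetate offcut, slippery chunk 30 x 22 x 14 (x, y, z), 15 g, origin at its centre, in the tray at the start (may be absent).
- offcut1: Acetate offcut, slippery chunk 30 x 22 x 14 (x, y, z), 15 g, origin at its centre, in the tray at the start (may be absent).
- offcut2: Acetate offcut, slippery chunk 30 x 22 x 14 (x, y, z), 15 g, origin at its centre, in the tray at the start (may be absent).
- offcut3: Acetate offcut, slippery chunk 30 x 22 x 14 (x, y, z), 15 g, origin at its centre, in the tray at the start (may be absent).
- offcut4: Acetate offcut, slippery chunk 30 x 22 x 14 (x, y, z), 15 g, origin at its centre, in the tray at the start (may be absent).
- tub: Fixed clear scrap tub, open on top, 170 (x) x 230 (y) x 90 high, walls 4, origin in the middle of its underside.
- frame_a: Tortoiseshell spectacle front 46 x 138 x 8, lying loose between rack and tub; leave alone.
- frame_b: Amber spectacle front 46 x 138 x 8, lying loose to the left of the files; leave alone.
- mug: Blue mug, 76 wide and 90 high, standing loose to the left of the rack; leave alone.

How it is judged:
By the outcome, as a careful person would: the job done as asked, in the order asked, and still so for the second after the job is handed in, with the robot touching nothing.
Of file0, file1, file2, file3 only 2 to 4 are there at a start; the rules pass over those that are not, and their reading is None.
Of offcut0, offcut1, offcut2, offcut3, offcut4 only 3 to 5 are there at a start; the rules pass over those that are not, and their reading is None.
At some moment in a run one of tray, file0, file1, file2, file3 may be knocked a few centimetres aside while the robot is not near it.
Once in a run the grip may slacken for a moment while it holds something.
It also fails if it takes over 210 s, if anything falls off the work surface, if the arm or the gripper's body presses on something with over 40 N, if the wrist force passes 120 N, or if a joint passes its speed limit or range.

## Working session

There is one attempt and no reset: what is moved stays moved. The work goes in short steps, Python scripts to look and compute and a tool call to move; the robot and the scene stay as the last step left them, time stands still between calls to the robot, and variables do not carry over. Pictures are saved under pics/ and viewed, and the job is handed in when it is done.

Besides the shell and the picture viewer there is one more tool, called by a JSON object that holds its "method" and its "body", one argument or row to a line. servo_tool: Moves the arm, as the interface text tells. Its arguments: {"type":"object","properties":{"twist":{"type":"array","items":{"type":"array","items":{"type":"number"}}},"xyz":{"type":"array","items":{"type":"array","items":{"type":"number"}}},"fingers":{"type":"array","items":{"type":"number"}}},"required":["twist","xyz","fingers"]}

```bash
ls; mkdir -p pics; python3 - <<'E'
from plant import manip, vision, job
import cv2,json
print(manip.state())
for n in ["scene","top","wrist"]:
    c=vision.get_calibration(n); print(n,c)
    f=vision.grab_frame(n); cv2.imwrite(f"pics/a_{n}.png",f[:,:,::-1])
E
```

```text
pics
{'time': 0.0, 'joint_pos': array([-1.25499911e+00,  5.33442798e-02,  1.61431810e+00, -4.31190674e-06,
        1.47601014e+00, -1.19001165e-01]), 'joint_vel': array([-1.04700338e-04,  3.54133716e-05,  7.83842288e-04,  1.40749141e-03,
        2.02738628e-03,  6.15519446e-04]), 'joint_efforts': array([ 2.42085189e-04, -3.93680799e+01, -3.70175171e+01, -1.46939415e-04,
        7.18542491e-03,  1.49207196e-06]), 'tool_pos': array([ 0.26306682, -0.56623838,  0.23005643]), 'tool_rot': array([ 0.5955065 ,  0.38085035,  0.5966455 , -0.37991995]), 'contact_force': array([-0.04888538, -0.26876372, -0.24575263]), 'ft_torque': array([ 0.07446499, -0.01167584,  0.00195733]), 'gripper_width': 1.0040010586590256}
scene {'camera_matrix': array([[481.01735229,   0.        , 326.10878973],
       [  0.        , 481.01735229, 229.0046168 ],
       [  0.        ,   0.        ,   1.        ]]), 'origin': array([ 0.97118385, -0.24996804,  0.92212039]), 'orientation': array([0.85538402, 0.23464038, 0.12485657, 0.44460422])}
top {'camera_matrix': array([[596.65603862,   0.        , 328.76692198],
       [  0.        , 596.65603862, 240.44870836],
       [  0.        ,   0.        ,   1.        ]]), 'origin': array([0.32433115, 0.04241835, 1.58028402]), 'orientation': array([-0.6964446 , -0.06083518,  0.04800015,  0.71341431])}
wrist {'camera_matrix': array([[392.78638485,   0.        , 323.11128979],
       [  0.        , 392.78638485, 236.6656944 ],
       [  0.        ,   0.        ,   1.        ]]), 'mount': array([[-3.00555808e-04,  2.62451126e-01, -9.64945240e-01,
        -1.43151472e-01],
       [-1.94087505e-04,  9.64945250e-01,  2.62451189e-01,
         6.77911322e-02],
       [ 9.99999936e-01,  2.66165043e-04, -2.39081415e-04,
         4.13609775e-04],
       [ 0.00000000e+00,  0.00000000e+00,  0.00000000e+00,
         1.00000000e+00]])}
```

View pics/a_scene.png

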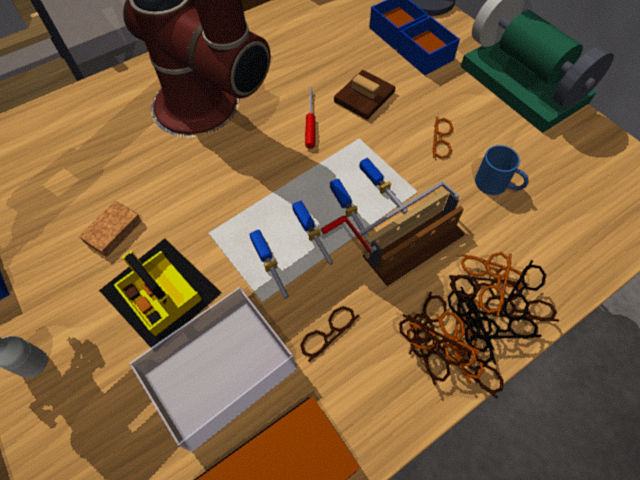

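View pics/a_top.png

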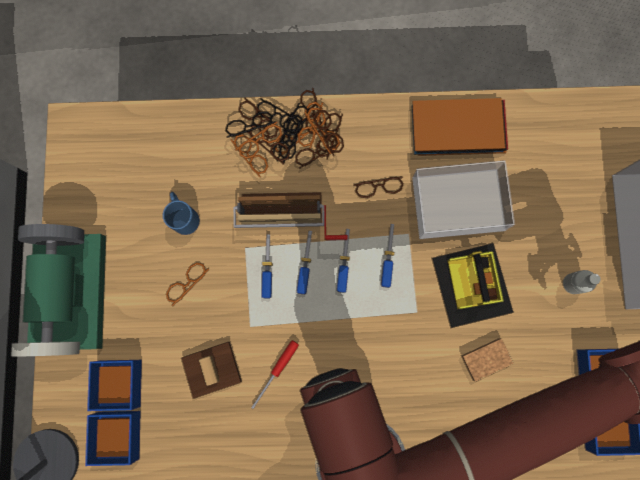

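View pics/a_wrist.png

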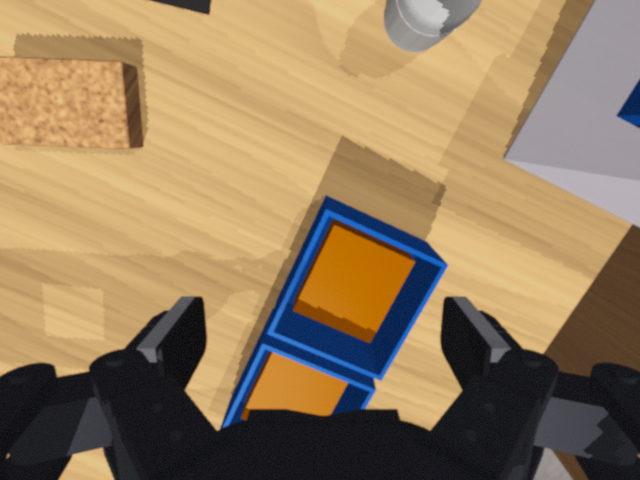

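```bash
cat > h.py <<'E'
import numpy as np, cv2
from scipy.spatial.transform import Rotation as R
from scipy.optimize import least_squares
from plant import manip, vision, job
def rq(q): return R.from_quat([q[1],q[2],q[3],q[0]])
def cam(name,st=None):
    c=vision.get_calibration(name); K=c["camera_matrix"]
    if name=="wrist":
        st=st or manip.state(); M=np.array(c["mount"]); Rt=rq(st["tool_rot"]).as_matrix()
        return K,Rt@M[:3,:3],Rt@M[:3,3]+st["tool_pos"]
    return K,rq(c["orientation"]).as_matrix(),np.array(c["origin"])
def proj(C,P):
    K,Rm,o=C; p=(np.atleast_2d(P)-o)@Rm
    return np.c_[K[0,2]+K[0,0]*p[:,0]/-p[:,2], K[1,2]+K[1,1]*(-p[:,1])/-p[:,2]]
def unproj(C,uv,z):
    K,Rm,o=C; uv=np.atleast_2d(uv).astype(float)
    d=np.c_[(uv[:,0]-K[0,2])/K[0,0],-(uv[:,1]-K[1,2])/K[1,1],-np.ones(len(uv))]@Rm.T
    return o+d*((z-o[2])/d[:,2])[:,None]
def grab(name,fn=None):
    st=manip.state(); C=cam(name,st); f=vision.grab_frame(name)
    if fn: cv2.imwrite(f"pics/{fn}.png",f[:,:,::-1])
    return C,f
def crop(f,x0,y0,x1,y1,s,fn):
    cv2.imwrite(f"pics/{fn}.png",cv2.resize(f[y0:y1,x0:x1,::-1],None,fx=s,fy=s,interpolation=cv2.INTER_CUBIC))
def T2(p,pts):  # p = x,y,yaw ; pts local 3d
    c,s=np.cos(p[2]),np.sin(p[2]); pts=np.atleast_2d(pts)
    return np.c_[p[0]+c*pts[:,0]-s*pts[:,1],p[1]+s*pts[:,0]+c*pts[:,1],pts[:,2]]
def files(name,C,f,zt=0.029):
    """find blue handles + brass collar: returns list of (origin xy,yaw)"""
    hsv=cv2.cvtColor(f,cv2.COLOR_RGB2HSV)
    m=((hsv[...,0]>105)&(hsv[...,0]<125)&(hsv[...,1]>170)&(hsv[...,2]>60)).astype(np.uint8)
    n,l,s,c=cv2.connectedComponentsWithStats(m)
    out=[]
    for i in range(1,n):
        if s[i,4]<60: continue
        out.append((s[i].tolist(),c[i].tolist()))
    return out
def say():
    s=manip.state(); Rm=rq(s["tool_rot"]).as_matrix()
    print("t",round(s["time"],2),"p",(s["tool_pos"]*1000).round(1),"x",Rm[:,0].round(3),"z",Rm[:,2].round(3),"F",s["contact_force"].round(1),"g",round(s["gripper_width"],3))
E
python3 - <<'E'
from h import *
C,f=grab("top"); Cs,g=grab("scene")
crop(f,220,180,420,310,4,"b_top"); crop(g,320,180,480,290,5,"b_sc"); say()
for u in [(279,225),(337,237),(462,190),(475,285),(478,278)]: print(u,unproj(C,[u],0.0).round(3))
E
```

```text
t 0.25 p [ 263.2 -566.6  230.7] x [-0.     0.001 -1.   ] z [ 0.421 -0.907 -0.001] F [ 1.1 -0.9 -0.5] g 1.002
(279, 225) [[0.616 0.202 0.   ]]
(337, 237) [[0.579 0.046 0.   ]]
(462, 190) [[ 0.699 -0.295  0.   ]]
(475, 285) [[ 0.441 -0.315  0.   ]]
(478, 278) [[ 0.46  -0.324  0.   ]]
```

View pics/b_top.png

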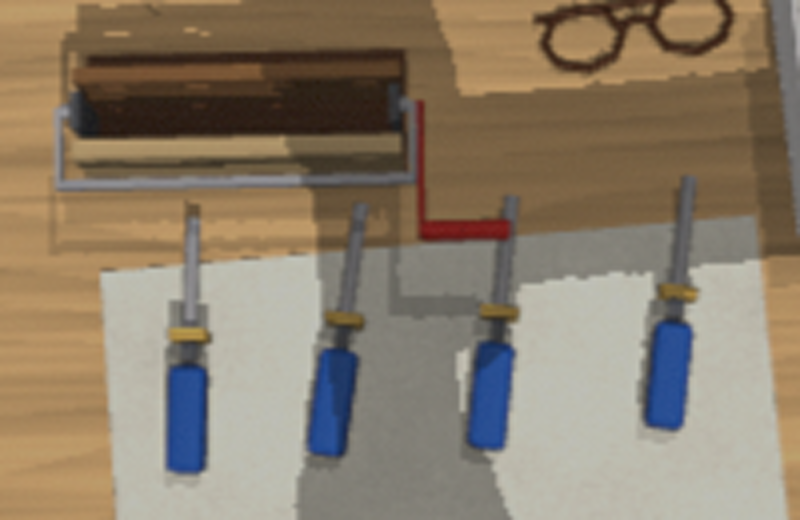

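View pics/b_sc.png

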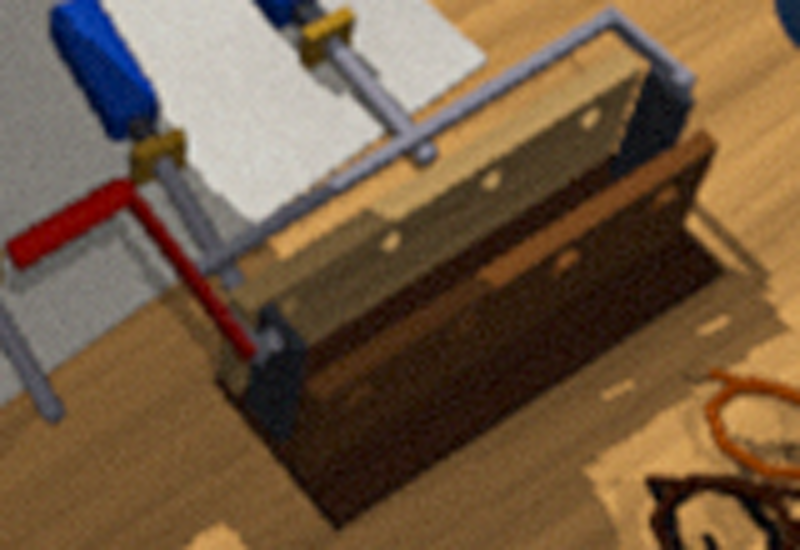

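{"method": "servo_tool", "body": {
  "twist": [
    [0,0,0.17],
    [0,0,0.17],
    [0,0,0.17],
    [0,0,0.17],
    [0,0,0.17],
    [0,0,0.17],
    [0,0,0.17],
    [0,0,0.17]
  ],
  "xyz": [
    [2,4.5,1],
    [2,4.5,1],
    [2,4.5,1],
    [2,4.5,1],
    [1,4.5,1],
    [1,4.5,1],
    [1,4.5,1],
    [1,4.5,1]
  ],
  "fingers": [1,1,1,1,1,1,1,1]
}}

```text
time: 1.25
tool_pos: [0.3833, -0.2053, 0.3116]
tool_rot: [0.703, -0.081, 0.702, 0.081]
contact_force: [1.1, 0.0, 0.8]
gripper_width: 1.003
```

{"method": "servo_tool", "body": {
  "twist": [
    [0,0,0.17],
    [0,0,0.17],
    [0,0,0.17],
    [0,0,0.17],
    [0,0,0.17],
    [0,0,0.17],
    [0,0,0.17],
    [0,0,0.15]
  ],
  "xyz": [
    [1,4.5,1],
    [1,4.5,1],
    [1,4.5,1],
    [1,4.5,0],
    [0.5,4.5,0],
    [0.5,4.5,0],
    [0.5,4.5,0],
    [0,4.5,0]
  ],
  "fingers": [1,1,1,1,1,1,1,1]
}}

```text
time: 2.25
tool_pos: [0.4381, 0.1547, 0.3412]
tool_rot: [0.5, -0.5, 0.5, 0.5]
contact_force: [0.7, -0.4, 0.6]
gripper_width: 1.0
```

```bash
python3 - <<'E'
from h import *
say(); C,f=grab("wrist","c_w"); grab("top","c_t")
E
```

```text
t 2.25 p [438.1 154.7 341.2] x [ 0. -0. -1.] z [ 0.002  1.    -0.   ] F [ 0.7 -0.4  0.6] g 1.0
```

View pics/c_w.png

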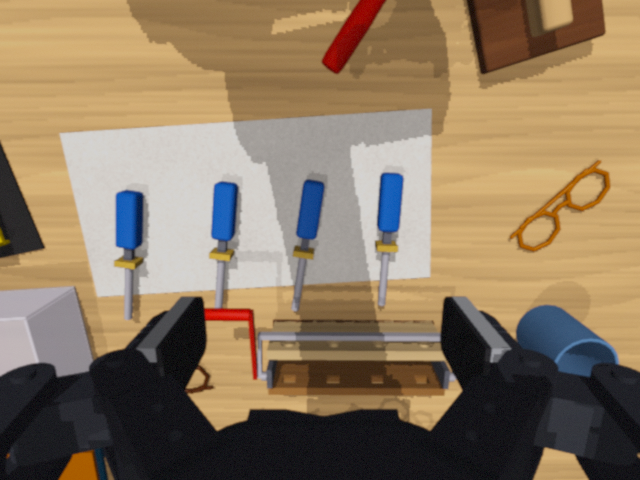

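```bash
python3 - <<'E'
from h import *
C=cam("wrist"); print("grip wrist",unproj(C,[(228,314),(206,314),(251,314)],0.09).round(4))
Ct=cam("top"); print("grip top",unproj(Ct,[(336.2,237.5),(325.5,237.8),(347.3,237.3)],0.09).round(4))
Cs=cam("scene"); print("grip scene",unproj(Cs,[(320+68/5,180+222/5)],0.09).round(4))
print("plate top corners top",unproj(Ct,[(220+75/4,180+138/4),(220+400/4,180+133/4),(220+75/4,180+160/4),(220+400/4,180+154/4)],0.078).round(4))
f=cv2.imread("pics/c_w.png")[:,:,::-1]; crop(f,190,290,460,400,3,"c_wz"); 
E
```

```text
grip wrist [[0.5679 0.0522 0.09  ]
 [0.5679 0.0281 0.09  ]
 [0.5679 0.0775 0.09  ]]
grip top [[0.5632 0.048  0.09  ]
 [0.5631 0.075  0.09  ]
 [0.563  0.0199 0.09  ]]
grip scene [[0.5619 0.0501 0.09  ]]
plate top corners top [[0.6315 0.2972 0.078 ]
 [0.6292 0.088  0.078 ]
 [0.6171 0.2972 0.078 ]
 [0.6155 0.0883 0.078 ]]
```

View pics/c_wz.png

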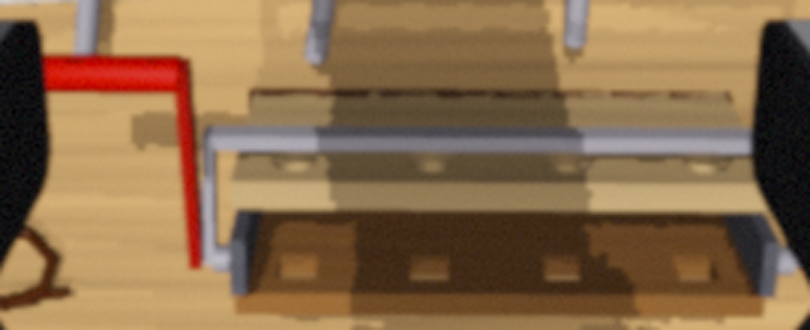

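```bash
python3 - <<'E'
from h import *
print(manip.state()["joint_pos"].round(2))
E
```

```text
[ 0.18 -0.38  1.82  0.    1.71 -1.39]
```

{"method": "servo_tool", "body": {
  "twist": [
    [0,0,-0.17],
    [0,0,-0.17],
    [0,0,-0.17],
    [0,0,-0.17],
    [0,0,-0.17],
    [0,0,-0.17],
    [0,0,-0.17],
    [0,0,-0.17]
  ],
  "xyz": [
    [1.6,-1.3,-1],
    [1.6,-1.3,-1],
    [1.6,-1.3,-1],
    [1.6,-1.3,-2],
    [1.6,-1.3,-2],
    [1.6,-1.3,-2],
    [1.6,-1.3,-2],
    [1.4,-1.5,-2]
  ],
  "fingers": [0.6,0.6,0.6,0.6,0.6,0.6,0.6,0.6]
}}

```text
time: 3.35
tool_pos: [0.5646, 0.0458, 0.2106]
tool_rot: [0.704, -0.07, 0.704, 0.069]
contact_force: [-0.2, -0.4, -0.4]
gripper_width: 0.601
```

{"method": "servo_tool", "body": {
  "twist": [
    [0,0,-0.17],
    [0,0,-0.041],
    [0,0,0]
  ],
  "xyz": [
    [0,0,-1],
    [0,0,-1],
    [0,0,0]
  ],
  "fingers": [0.6,0.6,0.6]
}}

```text
time: 3.72
tool_pos: [0.5635, 0.0464, 0.1902]
tool_rot: [0.706, 0.003, 0.708, -0.003]
contact_force: [0.4, 0.7, -0.5]
gripper_width: 0.6
```

```bash
python3 - <<'E'
from h import *
say(); C,f=grab("wrist","d_w"); Cs,g=grab("scene","d_s");Ct,t=grab("top"); crop(t,260,180,400,280,5,"d_t")
print(proj(C,[(.564,.049,.09)]),proj(Cs,[(.564,.049,.09)]))
E
```

```text
t 3.73 p [563.5  46.4 190.2] x [-0.002 -0.    -1.   ] z [ 1.    -0.008 -0.002] F [ 0.4  0.7 -0.5] g 0.6
[[321.83050206 233.16523934]] [[333.78446046 225.40008055]]
```

View pics/d_w.png

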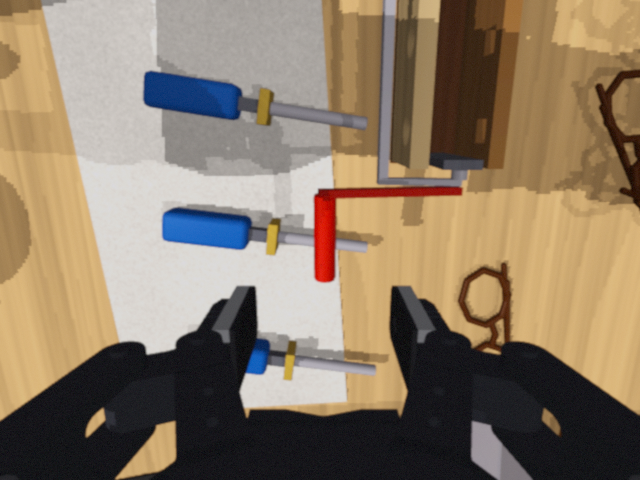

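View pics/d_s.png

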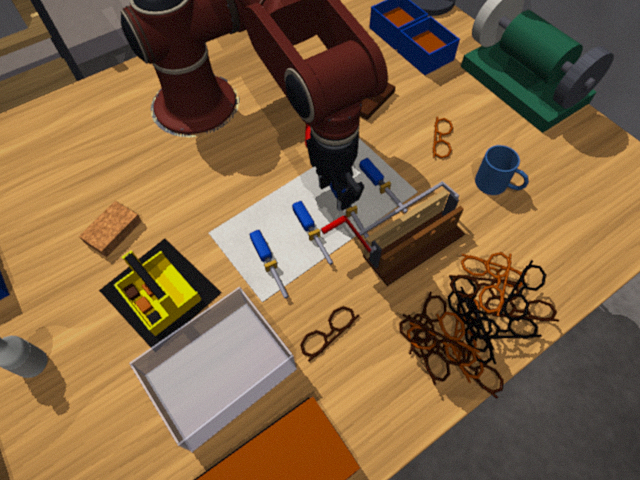

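{"method": "servo_tool", "body": {
  "twist": [
    [0,0,0],
    [0,0,0],
    [0,0,0],
    [0,0,0],
    [0,0,0],
    [0,0,0],
    [0,0,0]
  ],
  "xyz": [
    [0.2,0,-3],
    [0,0,-3],
    [0,0,-3],
    [0,0,-3],
    [0,0,0],
    [0,0,0],
    [0,0,0]
  ],
  "fingers": [0.6,0.6,0.6,0.6,0.5,0.25,0.25]
}}

```text
time: 4.75
tool_pos: [0.5678, 0.0471, 0.0735]
tool_rot: [0.708, 0.002, 0.706, -0.003]
contact_force: [0.1, 0.2, 0.1]
gripper_width: 0.253
```

```bash
python3 - <<'E'
from h import *
say(); C,f=grab("wrist","e_w")
E
```

```text
t 4.75 p [567.8  47.1  73.5] x [ 0.004 -0.    -1.   ] z [ 1.    -0.007  0.004] F [0.1 0.2 0.1] g 0.253
```

View pics/e_w.png

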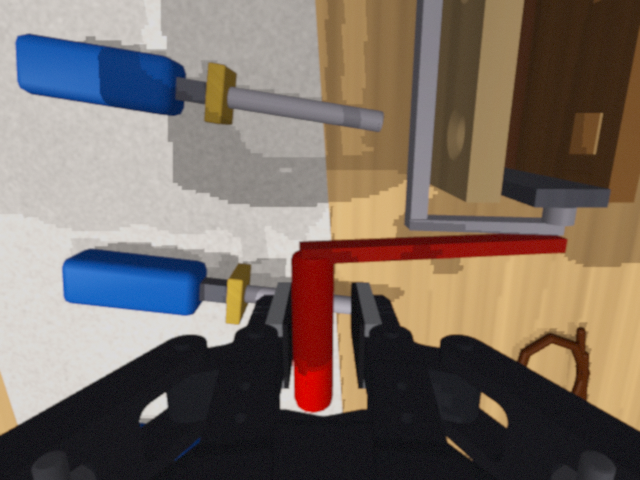

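{"method": "servo_tool", "body": {
  "twist": [
    [0,0,0],
    [0,0,0],
    [0,0,0],
    [0,0,0],
    [0,0,0]
  ],
  "xyz": [
    [-0.3,0,-0.2],
    [0,0,0],
    [0,0,0],
    [0,0,0],
    [0,0,0]
  ],
  "fingers": [0.25,0.25,0.15,0.05,0.05]
}}

```text
time: 5.42
tool_pos: [0.5641, 0.0472, 0.0696]
tool_rot: [0.708, 0.003, 0.706, -0.002]
contact_force: [5.6, 0.8, -1.7]
gripper_width: 0.142
```

```bash
python3 - <<'E'
from h import *
say(); C,f=grab("wrist","e_w2")
import numpy as np
hx,hz=0.0,0.0
g=np.array([-55,90.]);h=np.array([30,84.]);a0=np.arctan2(6,-85)
r=np.hypot(85,6)
prev=g
for k in range(1,17):
    a=a0-1.75*k/16
    p=h+r*np.array([np.cos(a),np.sin(a)]); print(k,((p-prev)/10).round(2),((p-g)/10).round(2)); prev=p
E
```

```text
t 5.42 p [564.1  47.2  69.6] x [ 0.002  0.    -1.   ] z [ 1.    -0.007  0.002] F [ 5.6  0.8 -1.7] g 0.142
1 [0.12 0.92] [0.12 0.92]
2 [0.22 0.91] [0.33 1.83]
3 [0.31 0.88] [0.65 2.71]
4 [0.41 0.84] [1.05 3.54]
5 [0.5  0.79] [1.55 4.33]
6 [0.58 0.73] [2.13 5.06]
7 [0.66 0.66] [2.79 5.72]
8 [0.72 0.59] [3.51 6.31]
9 [0.78 0.5 ] [4.3  6.81]
10 [0.83 0.41] [5.13 7.23]
11 [0.87 0.32] [6.   7.55]
12 [0.9  0.22] [6.91 7.77]
13 [0.92 0.12] [7.83 7.89]
14 [0.93 0.02] [8.76 7.92]
15 [ 0.93 -0.08] [9.69 7.84]
16 [ 0.91 -0.18] [10.61  7.66]
```

View pics/e_w2.png

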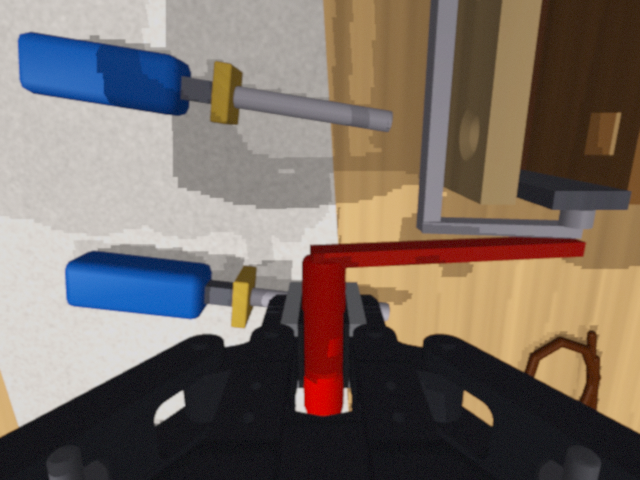

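{"method": "servo_tool", "body": {
  "twist": [
    [0,0,0],
    [0,0,0],
    [0,0,0],
    [0,0,0],
    [0,0,0],
    [0,0,0],
    [0,0,0],
    [0,0,0]
  ],
  "xyz": [
    [0.12,0,0.92],
    [0.22,0,0.91],
    [0.31,0,0.88],
    [0.41,0,0.84],
    [0.5,0,0.79],
    [0.58,0,0.73],
    [0.66,0,0.66],
    [0.72,0,0.59]
  ],
  "fingers": [0,0,0,0,0,0,0,0]
}}

```text
time: 6.48
tool_pos: [0.596, 0.047, 0.1301]
tool_rot: [0.704, 0.002, 0.71, -0.003]
contact_force: [-0.1, -1.1, -12.4]
gripper_width: 0.146
```

{"method": "servo_tool", "body": {
  "twist": [
    [0,0,0],
    [0,0,0],
    [0,0,0],
    [0,0,0],
    [0,0,0],
    [0,0,0],
    [0,0,0],
    [0,0,0]
  ],
  "xyz": [
    [0.78,0,0.5],
    [0.83,0,0.41],
    [0.87,0,0.32],
    [0.9,0,0.22],
    [0.92,0,0.12],
    [0.93,0,0.02],
    [0.93,0,-0.08],
    [0.8,0,-0.15]
  ],
  "fingers": [0,0,0,0,0,0,0,0]
}}

```text
time: 7.48
tool_pos: [0.6698, 0.0465, 0.1505]
tool_rot: [0.708, 0.002, 0.706, -0.003]
contact_force: [-3.6, -3.3, 6.0]
gripper_width: 0.142
```

```bash
python3 - <<'E'
from h import *
say(); C,f=grab("wrist","f_w");C,f=grab("scene","f_s")
E
```

```text
t 7.47 p [669.8  46.5 150.5] x [ 0.003 -0.001 -1.   ] z [ 1.    -0.007  0.003] F [-3.6 -3.3  6. ] g 0.142
```

View pics/f_s.png

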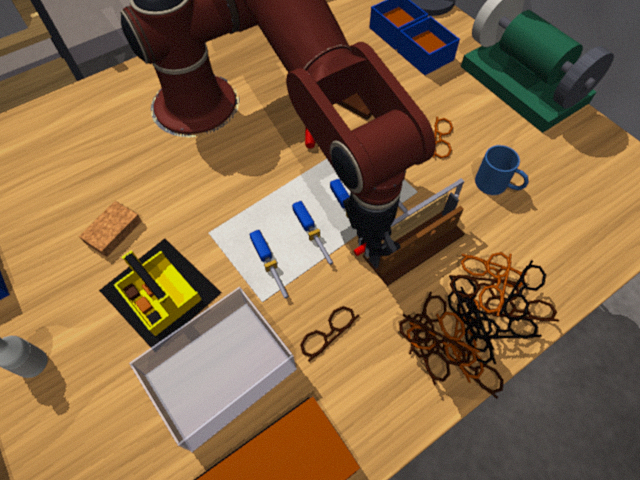

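{"method": "servo_tool", "body": {
  "twist": [
    [0,0,0],
    [0,0,0],
    [0,0,0],
    [0,0,0],
    [0,0,0],
    [0,0,0.17],
    [0,0,0.17],
    [0,0,0.17]
  ],
  "xyz": [
    [0,0,0],
    [0,0,0],
    [0,0,3],
    [0,0,4],
    [0,0,4],
    [-3,1,3],
    [-4,2,0],
    [-4,2,0]
  ],
  "fingers": [0.4,0.4,0.4,0.4,0.4,0.4,0.4,0.6]
}}

```text
time: 8.57
tool_pos: [0.5577, 0.0978, 0.2877]
tool_rot: [0.686, -0.178, 0.683, 0.178]
contact_force: [-0.4, 0.3, 0.9]
gripper_width: 0.587
```

{"method": "servo_tool", "body": {
  "twist": [
    [0,0,0.17],
    [0,0,0.17],
    [0,0,0.17],
    [0,0,0.17],
    [0,0,0.17],
    [0,0,0.17],
    [0,0,0.041],
    [0,0,0]
  ],
  "xyz": [
    [-4,2,0],
    [-4,2,0],
    [-4,2,0],
    [-4,2,0],
    [-3,0,0],
    [-2,0,0],
    [0,0,0],
    [0,0,0]
  ],
  "fingers": [0.8,0.8,1,1,1,1,1,1]
}}

```text
time: 9.57
tool_pos: [0.3482, 0.1775, 0.287]
tool_rot: [0.502, -0.499, 0.501, 0.498]
contact_force: [-0.0, 0.7, -0.4]
gripper_width: 1.003
```

```bash
python3 - <<'E'
from h import *
say(); C,f=grab("wrist","g_w");Cs,s=grab("scene","g_s"); Ct,t=grab("top","g_t")
crop(s,340,170,480,290,5,"g_sz");crop(t,220,170,420,310,4,"g_tz")
E
```

```text
t 9.57 p [348.2 177.5 287. ] x [ 0.002  0.001 -1.   ] z [0.007 1.    0.001] F [-0.   0.7 -0.4] g 1.003
```

View pics/g_w.png

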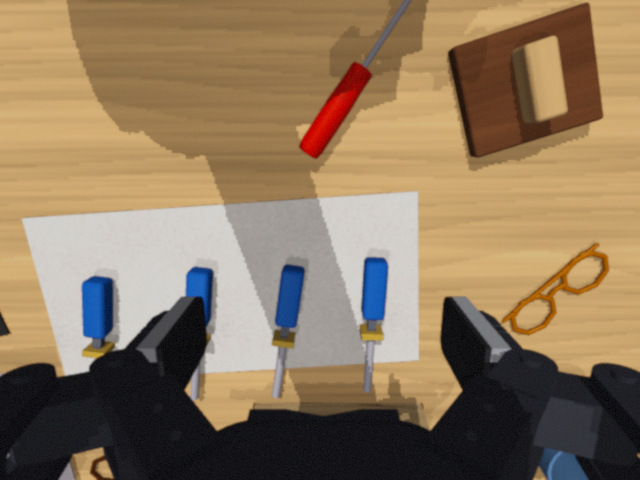

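View pics/g_sz.png

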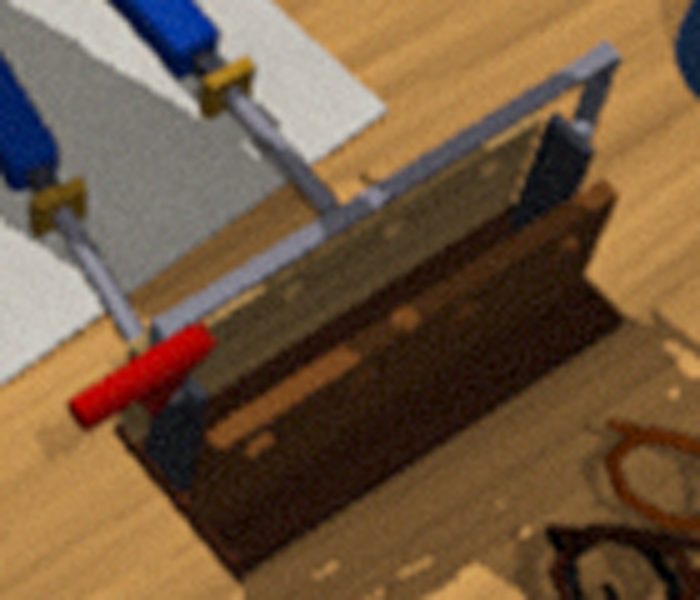

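View pics/g_tz.png

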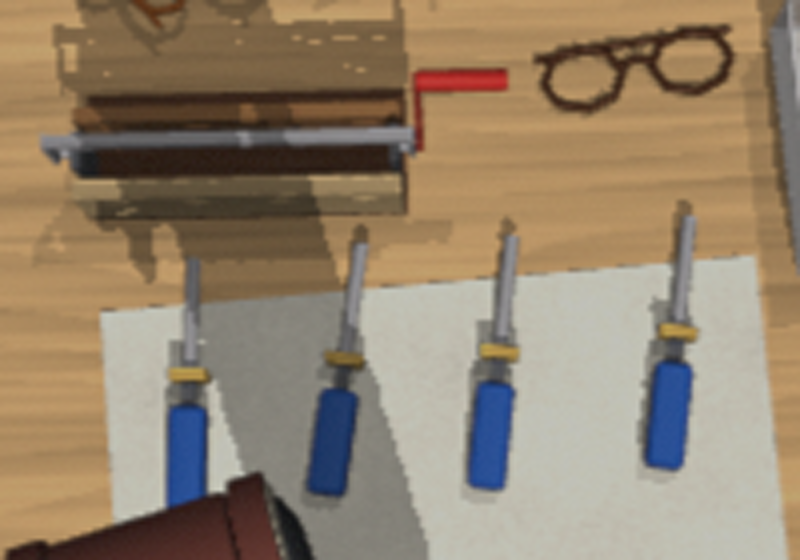

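{"method": "servo_tool", "body": {
  "twist": [
    [0,-0.14,0],
    [0,-0.14,0],
    [0,-0.14,0],
    [0,-0.14,0],
    [0,-0.14,0],
    [0,0,0],
    [0,0,0]
  ],
  "xyz": [
    [2.5,0.3,-1.9],
    [2.5,0.3,-1.9],
    [2.5,0.3,-1.9],
    [2.5,0.3,-1.9],
    [2.5,0.3,-1.9],
    [0,0,0],
    [0,0,0]
  ],
  "fingers": [1,1,1,1,1,1,1]
}}

```text
time: 10.6
tool_pos: [0.4735, 0.1923, 0.1926]
tool_rot: [0.644, -0.639, 0.299, 0.297]
contact_force: [0.3, 1.0, 0.2]
gripper_width: 0.999
```

```bash
python3 - <<'E'
from h import *
say(); C,f=grab("wrist","i_w"); np.savez("iw.npz",K=C[0],R=C[1],o=C[2])
E
```

```text
t 10.6 p [473.5 192.3 192.6] x [ 0.644  0.    -0.765] z [0.006 1.    0.005] F [0.3 1.  0.2] g 0.999
```

View pics/i_w.png

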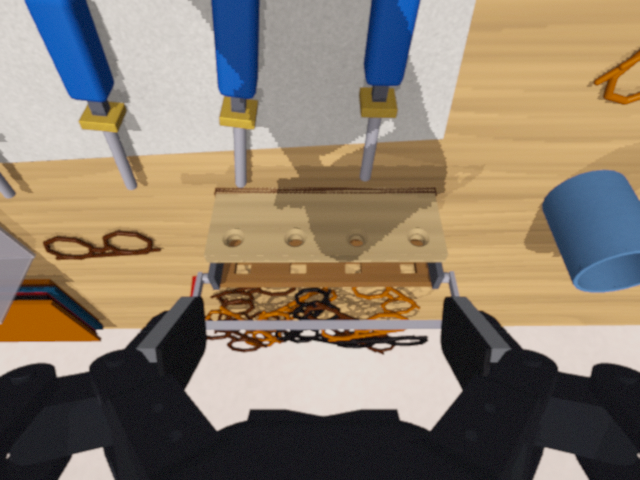

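```bash
python3 - <<'E'
from h import *
f=cv2.imread("pics/i_w.png")[:,:,::-1]; crop(f,195,180,455,285,3,"i_wz")
E
```

```text
(no output)
```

View pics/i_wz.png

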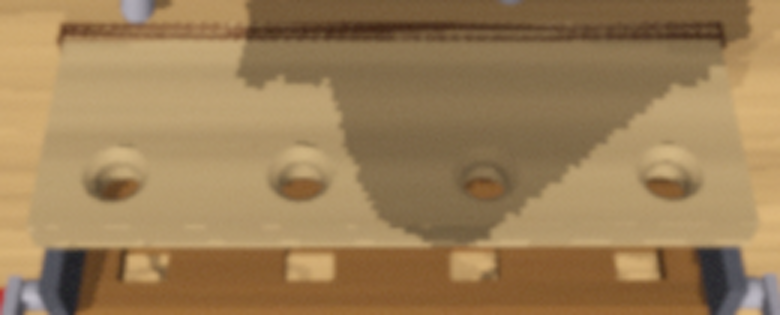

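```bash
cat > rackfit.py <<'E'
from h import *
d=np.load("iw.npz"); Cw=(d["K"],d["R"],d["o"]); Ct=cam("top"); Cs=cam("scene")
H=np.array([[0,-.0825,.06],[0,-.0275,.06],[0,.0275,.06],[0,.0825,.06]])
uv=np.array([[115,172],[300,171],[484,173],[671,170]])/3+[195,180]
def fw(p): return (proj(Cw,T2(p,H))-uv).ravel()
r=least_squares(fw,[.617,.195,0]); print("wrist holes",r.x.round(4),r.fun.round(1))
# free z
r2=least_squares(lambda p:(proj(Cw,T2(p[:3],H)+[0,0,p[3]])-uv).ravel(),[.617,.195,0,0]); print("free z",r2.x.round(4),r2.fun.round(1))
p=r.x
E
python3 - <<'E'
from rackfit import *
t=cv2.imread("pics/g_t.png"); s=cv2.imread("pics/g_s.png"); w=cv2.imread("pics/i_w.png")
hw=.108
E=[[0,-hw,.078],[0,hw,.078],[0,hw,0],[0,-hw,0]]
def draw(im,C,x0,y0,x1,y1,k,fn):
    im=cv2.resize(im[y0:y1,x0:x1],None,fx=k,fy=k,interpolation=cv2.INTER_CUBIC)
    q=lambda P:(((proj(C,T2(p,P))-[x0,y0]+.5)*k)).astype(int)
    a=q(E); cv2.polylines(im,[a.reshape(-1,1,2)],True,(0,255,0),1)
    for c in q(H): cv2.circle(im,tuple(int(v) for v in c),3,(0,0,255),1)
    a=q([[.05,-.108,0.06],[.05,.108,0.06]])
    g=q([[.05,-.151-.028,.166],[.05,-.151+.028,.166]]); cv2.line(im,tuple(map(int,g[0])),tuple(map(int,g[1])),(255,255,0),1)
    cv2.imwrite(f"pics/{fn}.png",im)
draw(t,Ct,220,170,380,270,5,"j_t"); draw(s,Cs,340,170,480,290,5,"j_s"); draw(w,Cw,195,180,455,285,3,"j_w")
E
```

```text
wrist holes [ 0.6215  0.1947 -0.0077] [ 0.2  0.   0.1  0.2  0.3 -0.7 -0.6  0.2]
free z [ 0.6204  0.1947 -0.0078  0.0008] [-0.1  0.1  0.   0.3  0.4 -0.6 -0.3  0.2]
```

View pics/j_t.png

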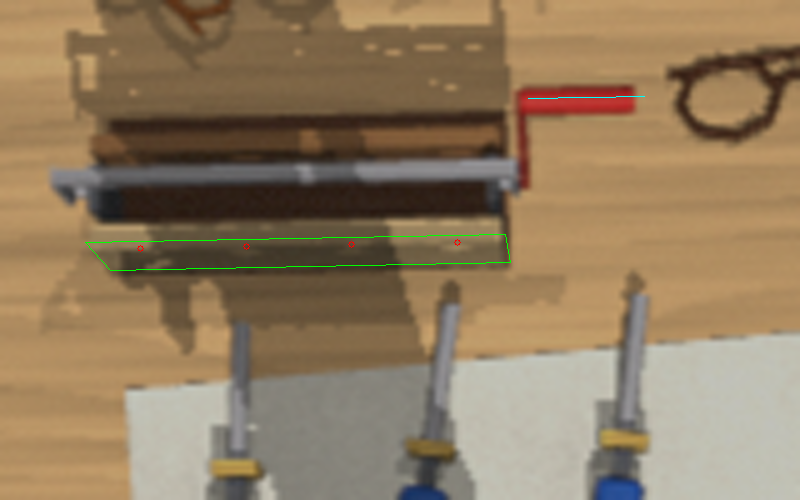

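View pics/j_s.png

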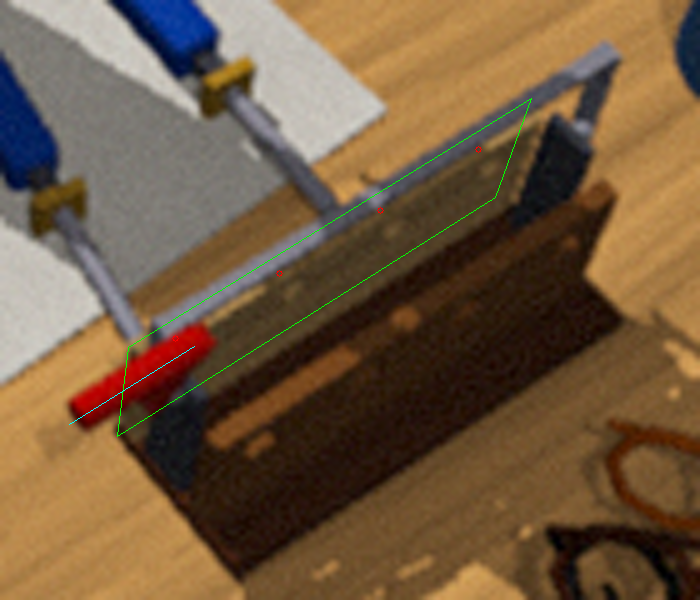

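View pics/j_w.png

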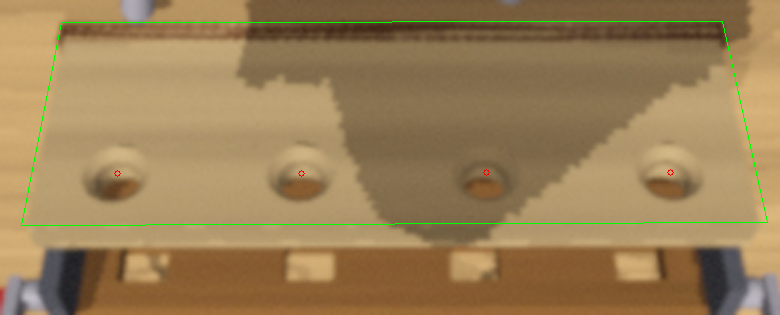

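```bash
cat >> h.py <<'E'
def findfiles(C,f,xlim=(0.3,0.62),ylim=(-0.12,0.42),minA=60):
    hsv=cv2.cvtColor(f,cv2.COLOR_RGB2HSV); h,s,v=cv2.split(hsv)
    blue=((h>105)&(h<125)&(s>150)&(v>50)).astype(np.uint8)
    br=((h>18)&(h<30)&(s>140)&(v>80)).astype(np.uint8)
    br=cv2.morphologyEx(br,cv2.MORPH_OPEN,np.ones((2,2),np.uint8))
    def comps(m,a):
        n,l,st,c=cv2.connectedComponentsWithStats(m); return [(c[i],st[i,4],l==i) for i in range(1,n) if st[i,4]>=a]
    B=comps(br,15); out=[]
    for c,a,m in comps(blue,minA):
        P=unproj(C,[c],0.018)[0]
        if not(xlim[0]<P[0]<xlim[1] and ylim[0]<P[1]<ylim[1]): continue
        best=None
        for cb,ab,_ in B:
            Q=unproj(C,[cb],0.018)[0]; d=np.linalg.norm((Q-P)[:2])
            if 0.04<d<0.075 and (best is None or abs(d-.055)<abs(best[1]-.055)): best=(Q,d)
        if best is None: out.append((P[:2].round(4),None,None,int(a))); continue
        Q,d=best; yaw=np.arctan2(Q[1]-P[1],Q[0]-P[0])
        out.append((P[:2].round(4),round(float(yaw),3),round(float(d),4),int(a)))
    return sorted(out,key=lambda o:-o[0][1])
E
python3 - <<'E'
from h import *
# c_w pose
class S(dict): pass
st=dict(tool_pos=np.array([.4381,.1547,.3412]),tool_rot=np.array([.5,-.5,.5,.5])); st["tool_rot"]/=np.linalg.norm(st["tool_rot"])
f=cv2.imread("pics/c_w.png")[:,:,::-1]
print("w");[print(o) for o in findfiles(cam("wrist",st),f)]
f=cv2.imread("pics/a_top.png")[:,:,::-1]
print("t");[print(o) for o in findfiles(cam("top"),f)]
f=cv2.imread("pics/g_t.png")[:,:,::-1]
print("t2");[print(o) for o in findfiles(cam("top"),f)]
E
```

```text
w
(array([0.457 , 0.2345]), -0.015, 0.057, 1184)
(array([0.4657, 0.1387]), -0.131, 0.0571, 1090)
(array([0.4675, 0.0351]), -0.101, 0.0572, 1214)
(array([ 0.4781, -0.0809]), -0.13, 0.0576, 1367)
t
(array([0.4541, 0.2349]), -0.068, 0.0533, 219)
(array([0.4636, 0.1391]), None, None, 212)
(array([0.4656, 0.0351]), None, None, 214)
(array([ 0.4759, -0.0819]), None, None, 219)
t2
(array([0.4571, 0.2351]), -0.076, 0.0503, 197)
(array([0.464 , 0.1388]), None, None, 205)
(array([0.466, 0.035]), -0.188, 0.0529, 213)
(array([ 0.4762, -0.082 ]), -0.175, 0.053, 219)
```

{"method": "servo_tool", "body": {
  "twist": [
    [0,0.14,0],
    [0,0.14,0],
    [0,0.14,0],
    [0,0.14,0],
    [0,0.14,0],
    [0,0,-0.024],
    [0,0,0]
  ],
  "xyz": [
    [-0.2,0.8,-1],
    [-0.2,0.8,-1],
    [-0.2,0.8,-1],
    [-0.2,0.8,-1],
    [-0.25,1,-1],
    [0,0,-2],
    [0,0,0]
  ],
  "fingers": [0.8,0.8,0.8,0.7,0.7,0.7,0.7]
}}

```text
time: 11.52
tool_pos: [0.4613, 0.2336, 0.1193]
tool_rot: [0.507, -0.492, 0.509, 0.492]
contact_force: [0.0, 0.3, -0.6]
gripper_width: 0.702
```

```bash
python3 - <<'E'
from h import *
say(); C,f=grab("wrist","k_w")
E
```

```text
t 11.53 p [461.3 233.6 119.3] x [-0.002 -0.001 -1.   ] z [ 0.031  1.    -0.001] F [ 0.   0.3 -0.6] g 0.702
```

View pics/k_w.png

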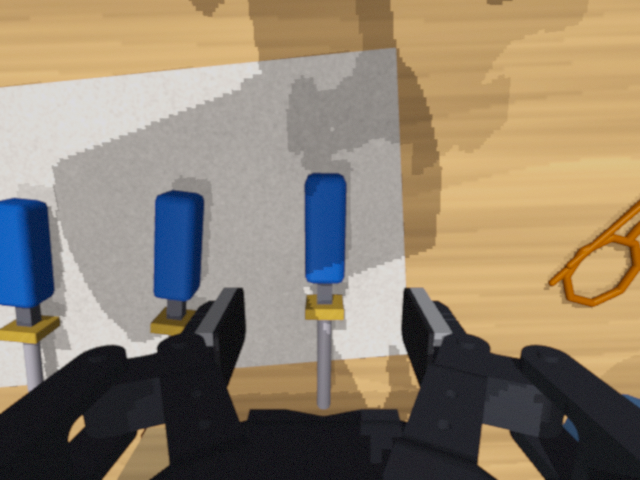

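{"method": "servo_tool", "body": {
  "twist": [
    [0,0,0],
    [0,0,0],
    [0,0,0],
    [0,0,0],
    [0,0,0],
    [0,0,0],
    [0,0,0]
  ],
  "xyz": [
    [0.1,0,-4],
    [0,0,-4],
    [0,0,-2],
    [0,0,-1.2],
    [0,0,0],
    [0,0,0],
    [0,0,0]
  ],
  "fingers": [0.6,0.6,0.6,0.6,0.6,0.4,0.2]
}}

```text
time: 12.45
tool_pos: [0.4649, 0.2347, 0.0109]
tool_rot: [0.509, -0.493, 0.507, 0.492]
contact_force: [1.0, -0.3, -0.9]
gripper_width: 0.287
```

{"method": "servo_tool", "body": {
  "twist": [
    [0,0,0],
    [0,0,0],
    [0,0,0]
  ],
  "xyz": [
    [0,0,0],
    [0,0,0],
    [0,0,0]
  ],
  "fingers": [0.1,0.1,0.1]
}}

```text
time: 12.82
tool_pos: [0.4649, 0.2346, 0.0108]
tool_rot: [0.509, -0.493, 0.507, 0.492]
contact_force: [-0.6, -1.8, 6.7]
gripper_width: 0.288
```

```bash
python3 - <<'E'
from h import *
say(); C,f=grab("wrist","k_w2")
E
```

```text
t 12.82 p [464.9 234.6  10.8] x [ 0.003  0.001 -1.   ] z [0.031 1.    0.001] F [-0.6 -1.8  6.7] g 0.288
```

View pics/k_w2.png

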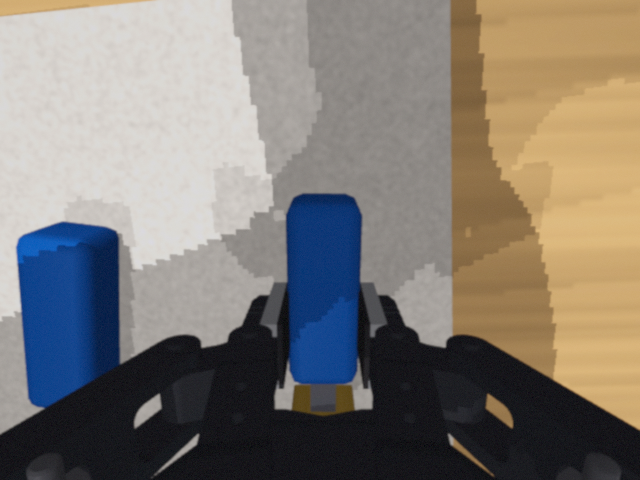

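{"method": "servo_tool", "body": {
  "twist": [
    [0,0,0],
    [0,0,0],
    [0,0,0],
    [0,0,0],
    [0,0,0]
  ],
  "xyz": [
    [0,0,0],
    [0,0,0],
    [0,0,-0.5],
    [0,0,-0.2],
    [0,0,0]
  ],
  "fingers": [0.5,0.5,0.5,0.5,0.5]
}}

```text
time: 13.5
tool_pos: [0.4632, 0.234, 0.0016]
tool_rot: [0.507, -0.492, 0.508, 0.492]
contact_force: [0.1, -1.3, -0.2]
gripper_width: 0.499
```

{"method": "servo_tool", "body": {
  "twist": [
    [0,0,0],
    [0,0,0],
    [0,0,0],
    [0,0,0],
    [0,0,0]
  ],
  "xyz": [
    [0,0,0],
    [0,0,0],
    [0,0,0],
    [0,0,0],
    [0,0,0]
  ],
  "fingers": [0.1,0.1,0.1,0.1,0.1]
}}

```text
time: 14.12
tool_pos: [0.4637, 0.2342, 0.0023]
tool_rot: [0.508, -0.492, 0.508, 0.492]
contact_force: [-0.0, -0.7, 1.5]
gripper_width: 0.29
```

```bash
python3 - <<'E'
from h import *
say()
E
```

```text
t 14.12 p [463.7 234.2   2.3] x [ 0.  0. -1.] z [0.031 1.    0.   ] F [-0.  -0.7  1.5] g 0.29
```

{"method": "servo_tool", "body": {
  "twist": [
    [0,0,0],
    [0,0,0],
    [0,0,0.012],
    [0,0,0.011],
    [0,0,0],
    [0,0,0],
    [0,0,0]
  ],
  "xyz": [
    [0,0,1.5],
    [0,0,2],
    [0,1.4,1],
    [0.7,1.5,0],
    [1,1.5,0],
    [0,0,0],
    [0,0,0]
  ],
  "fingers": [0.1,0.1,0.1,0.1,0.1,0.1,0.1]
}}

```text
time: 15.0
tool_pos: [0.4799, 0.2781, 0.0463]
tool_rot: [0.501, -0.498, 0.502, 0.498]
contact_force: [0.1, 0.1, -1.0]
gripper_width: 0.289
```

```bash
python3 - <<'E'
from h import *
say(); C,f=grab("wrist","l_w"); Cs,s=grab("scene"); Ct,t=grab("top"); crop(s,340,150,480,270,5,"l_s"); crop(t,220,170,380,290,5,"l_t")
E
```

```text
t 15.0 p [479.9 278.1  46.3] x [-0.002 -0.001 -1.   ] z [ 0.007  1.    -0.001] F [ 0.1  0.1 -1. ] g 0.289
```

View pics/l_w.png

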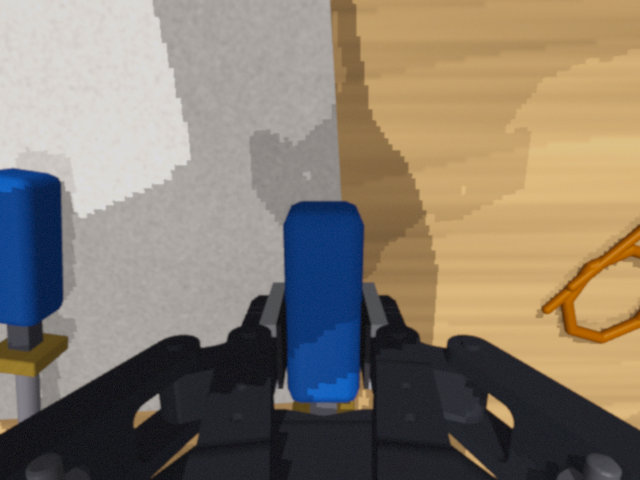

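View pics/l_s.png

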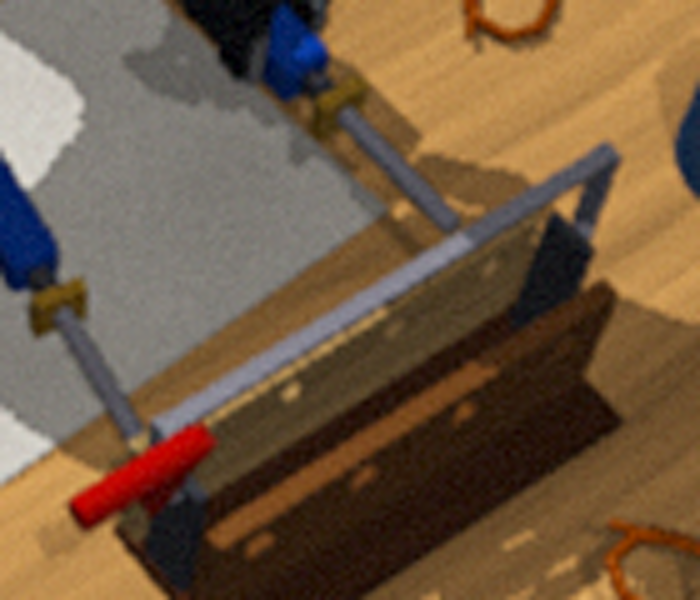

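View pics/l_t.png

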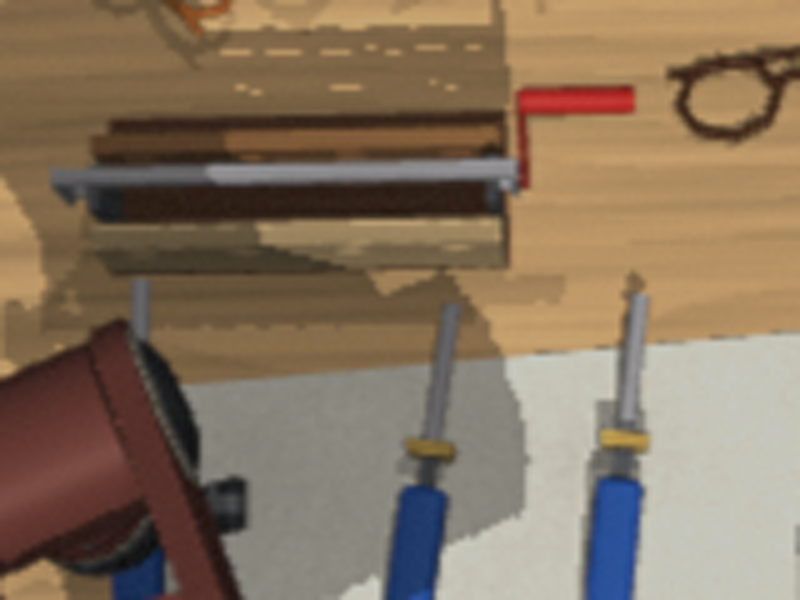

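```bash
python3 - <<'E'
from h import *
P=[[.607,.2773,.06],[.607,.2773,.055],[.607,.2773,.065]]
print(proj(cam("top"),P), (np.array([140.5,280])/5+[220,170]))
print(proj(cam("scene"),P), (np.array([453,230])/5+[340,150]))
E
```

```text
[[247.57419243 224.91047128]
 [247.87053591 225.25396911]
 [247.2759531  224.56477592]] [248.1 226. ]
[[430.54555332 194.72096467]
 [430.13044514 196.03305852]
 [430.96407943 193.39806728]] [430.6 196. ]
```

{"method": "servo_tool", "body": {
  "twist": [
    [0,0,0],
    [0,0,0],
    [0,0,0],
    [0,0,0],
    [0,0,0],
    [0,0,0],
    [0,0,0]
  ],
  "xyz": [
    [0,0,0.1],
    [0.7,0,0],
    [0.7,0,0],
    [0.7,0,0],
    [0.7,0,0],
    [0.7,0,0],
    [0,0,0]
  ],
  "fingers": [0.1,0.1,0.1,0.1,0.1,0.1,0.1]
}}

```text
time: 16.02
tool_pos: [0.5162, 0.2782, 0.0482]
tool_rot: [0.502, -0.498, 0.502, 0.498]
contact_force: [0.2, 0.7, -0.6]
gripper_width: 0.291
```

```bash
python3 - <<'E'
from h import *
say(); Cs,s=grab("scene"); crop(s,340,150,480,270,5,"m_s")
E
```

```text
t 16.02 p [516.2 278.2  48.2] x [ 0.  0. -1.] z [0.008 1.    0.   ] F [ 0.2  0.7 -0.6] g 0.291
```

View pics/m_s.png

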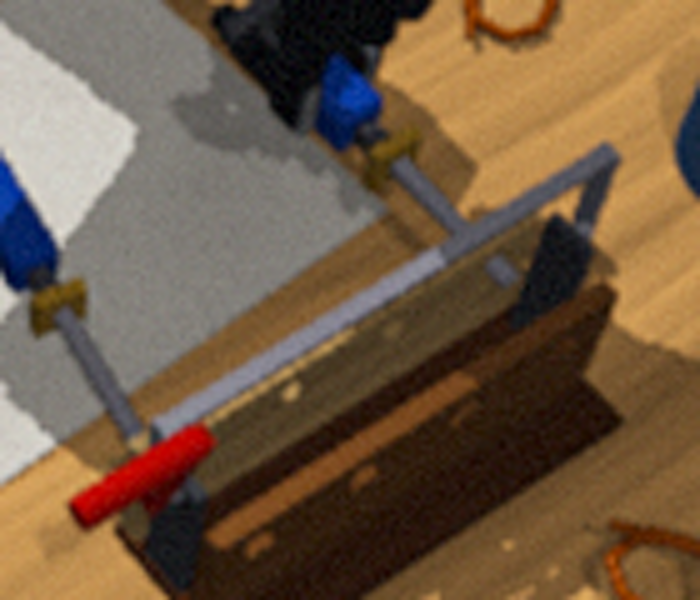

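{"method": "servo_tool", "body": {
  "twist": [
    [0,0,0],
    [0,0,0],
    [0,0,0],
    [0,0,0],
    [0,0,0],
    [0,0,0],
    [0,0,0],
    [0,0,0]
  ],
  "xyz": [
    [0.8,0,0],
    [0.8,0,0],
    [0.8,0,0],
    [0.8,0,0],
    [0.8,0,0],
    [0.8,0,0],
    [0.2,0,0],
    [0.2,0,0]
  ],
  "fingers": [0.1,0.1,0.1,0.1,0.1,0.1,0.1,0.1]
}}

```text
time: 17.08
tool_pos: [0.5676, 0.2781, 0.048]
tool_rot: [0.502, -0.498, 0.502, 0.498]
contact_force: [-0.2, -0.4, -1.1]
gripper_width: 0.292
```

{"method": "servo_tool", "body": {
  "twist": [
    [0,0,0],
    [0,0,0],
    [0,0,0]
  ],
  "xyz": [
    [0.2,0,0],
    [0.2,0,0],
    [0,0,0]
  ],
  "fingers": [0.1,0.1,0.1]
}}

```text
time: 17.45
tool_pos: [0.5683, 0.2782, 0.0473]
tool_rot: [0.5, -0.496, 0.504, 0.5]
contact_force: [-10.7, -0.8, 4.4]
gripper_width: 0.292
```

```bash
python3 - <<'E'
from h import *
say(); Cs,s=grab("scene"); crop(s,340,150,480,270,5,"n_s")
E
```

```text
t 17.45 p [568.3 278.2  47.3] x [-0.008 -0.001 -1.   ] z [ 0.007  1.    -0.001] F [-10.7  -0.8   4.4] g 0.292
```

View pics/n_s.png

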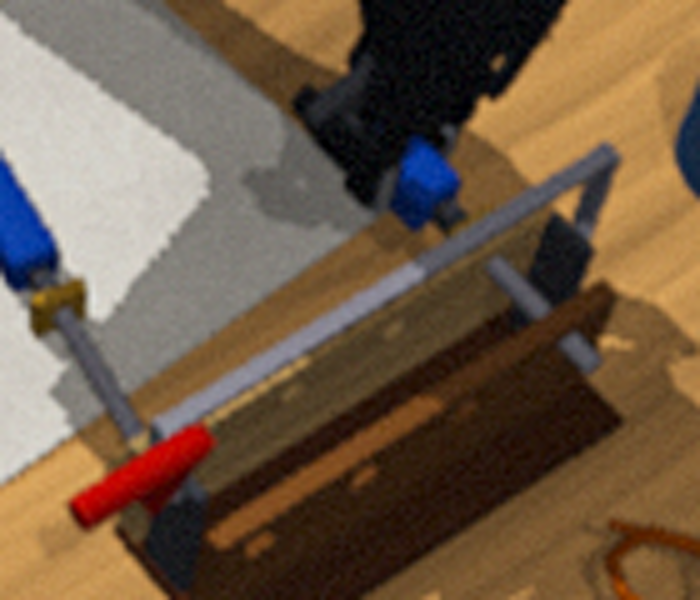

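{"method": "servo_tool", "body": {
  "twist": [
    [0,0,0],
    [0,0,0],
    [0,0,0],
    [0,0,0],
    [0,0,-0.04],
    [0,0,-0.04],
    [0,0,-0.04],
    [0,0,0]
  ],
  "xyz": [
    [-0.2,0,0],
    [0,0,0],
    [0,0,3],
    [-0.5,0,4],
    [-3,-4,0],
    [-3,-5,0],
    [-3,-5,0],
    [0,0,0]
  ],
  "fingers": [0.45,0.45,0.45,0.45,0.6,0.7,0.7,0.7]
}}

```text
time: 18.5
tool_pos: [0.4727, 0.1358, 0.1174]
tool_rot: [0.531, -0.466, 0.532, 0.466]
contact_force: [0.6, 0.7, 0.1]
gripper_width: 0.698
```

```bash
python3 - <<'E'
from h import *
say(); C,f=grab("wrist","o_w"); Cs,s=grab("scene"); crop(s,340,150,480,270,5,"o_s")
print(findfiles(C,f))
E
```

```text
t 18.5 p [472.7 135.8 117.4] x [-0.001 -0.001 -1.   ] z [ 0.131  0.991 -0.001] F [0.6 0.7 0.1] g 0.698
[(array([0.5663, 0.301 ]), None, None, 3322), (array([0.4654, 0.1388]), -0.15, 0.0575, 4266), (array([0.467, 0.035]), -0.182, 0.058, 4968), (array([ 0.4817, -0.072 ]), -0.274, 0.0546, 2971)]
```

View pics/o_w.png

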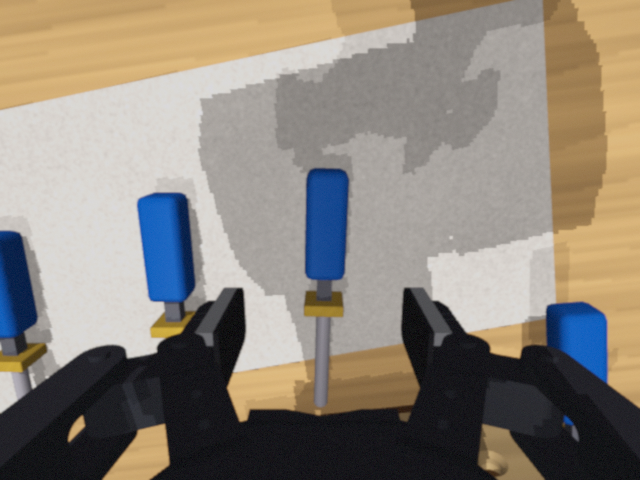

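View pics/o_s.png

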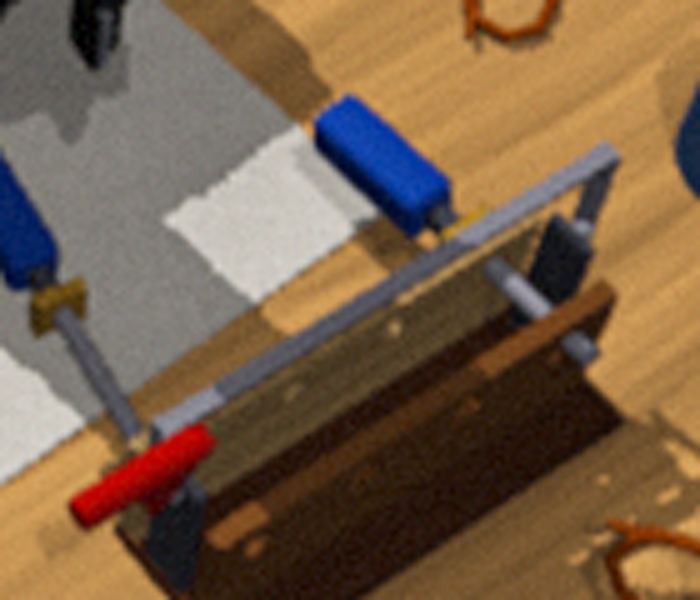

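{"method": "servo_tool", "body": {
  "twist": [
    [0,0,-0.02],
    [0,0,0],
    [0,0,0],
    [0,0,0],
    [0,0,0],
    [0,0,0],
    [0,0,0],
    [0,0,0]
  ],
  "xyz": [
    [0,0.2,-4],
    [0,0,-4],
    [0,0,-2],
    [0,0,-1.6],
    [0,0,0],
    [0,0,0],
    [0,0,0],
    [0,0,0]
  ],
  "fingers": [0.6,0.6,0.6,0.6,0.6,0.4,0.1,0.1]
}}

```text
time: 19.6
tool_pos: [0.476, 0.1404, 0.0037]
tool_rot: [0.537, -0.462, 0.535, 0.461]
contact_force: [-0.1, 1.3, 3.8]
gripper_width: 0.294
```

{"method": "servo_tool", "body": {
  "twist": [
    [0,0,0],
    [0,0,0],
    [0,0,0]
  ],
  "xyz": [
    [0,0,0],
    [0,0,0],
    [0,0,0]
  ],
  "fingers": [0.1,0.1,0.1]
}}

```text
time: 19.98
tool_pos: [0.476, 0.1404, 0.0036]
tool_rot: [0.537, -0.462, 0.535, 0.461]
contact_force: [-0.9, 0.6, 5.6]
gripper_width: 0.29
```

```bash
python3 - <<'E'
from h import *
say(); p=[.621,.1947,-.0078]
for i,y in enumerate([-.0825,-.0275,.0275,.0825]): print(i,T2(p,[[-.09-.052,y,0.06],[-.052,y,.06]])[:,:2].round(4))
E
```

```text
t 19.98 p [476.  140.4   3.6] x [ 0.003  0.001 -1.   ] z [0.147 0.989 0.001] F [-0.9  0.6  5.6] g 0.29
0 [[0.4784 0.1133]
 [0.5684 0.1126]]
1 [[0.4788 0.1683]
 [0.5688 0.1676]]
2 [[0.4792 0.2233]
 [0.5692 0.2226]]
3 [[0.4796 0.2783]
 [0.5696 0.2776]]
```

{"method": "servo_tool", "body": {
  "twist": [
    [0,0,0],
    [0,0,0],
    [0,0,0.05],
    [0,0,0.05],
    [0,0,0.039],
    [0,0,0],
    [0,0,0],
    [0,0,0]
  ],
  "xyz": [
    [0,0,2],
    [0,0,2.5],
    [0,2,0],
    [0.2,2.5,0],
    [0.5,2.5,0],
    [0,1.3,0],
    [0,0,0],
    [0,0,0]
  ],
  "fingers": [0.1,0.1,0.1,0.1,0.1,0.1,0.1,0.1]
}}

```text
time: 20.98
tool_pos: [0.4812, 0.2225, 0.0468]
tool_rot: [0.502, -0.498, 0.503, 0.498]
contact_force: [-0.3, -0.4, -0.8]
gripper_width: 0.29
```

```bash
python3 - <<'E'
from h import *
say(); Cs,s=grab("scene"); crop(s,340,150,480,270,5,"p_s")
E
```

```text
t 20.98 p [481.2 222.5  46.8] x [-0.001 -0.001 -1.   ] z [ 0.009  1.    -0.001] F [-0.3 -0.4 -0.8] g 0.29
```

View pics/p_s.png

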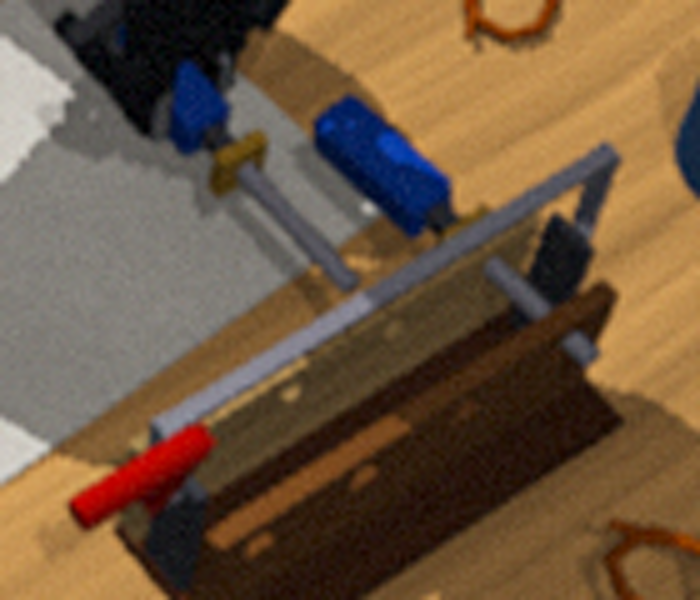

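{"method": "servo_tool", "body": {
  "twist": [
    [0,0,0],
    [0,0,0],
    [0,0,0],
    [0,0,0],
    [0,0,0],
    [0,0,0],
    [0,0,0],
    [0,0,0]
  ],
  "xyz": [
    [0,0.06,0.18],
    [0.7,0,0],
    [0.7,0,0],
    [0.7,0,0],
    [0.7,0,0],
    [0.7,0,0],
    [0.5,0,0],
    [0,0,0]
  ],
  "fingers": [0.1,0.1,0.1,0.1,0.1,0.1,0.1,0.1]
}}

```text
time: 22.02
tool_pos: [0.5219, 0.2238, 0.0489]
tool_rot: [0.502, -0.498, 0.502, 0.498]
contact_force: [0.2, 0.3, -0.5]
gripper_width: 0.294
```

```bash
python3 - <<'E'
from h import *
say(); Cs,s=grab("scene"); crop(s,340,150,480,270,5,"q_s")
E
```

```text
t 22.02 p [521.9 223.8  48.9] x [ 0.  0. -1.] z [0.009 1.    0.   ] F [ 0.2  0.3 -0.5] g 0.294
```

View pics/q_s.png

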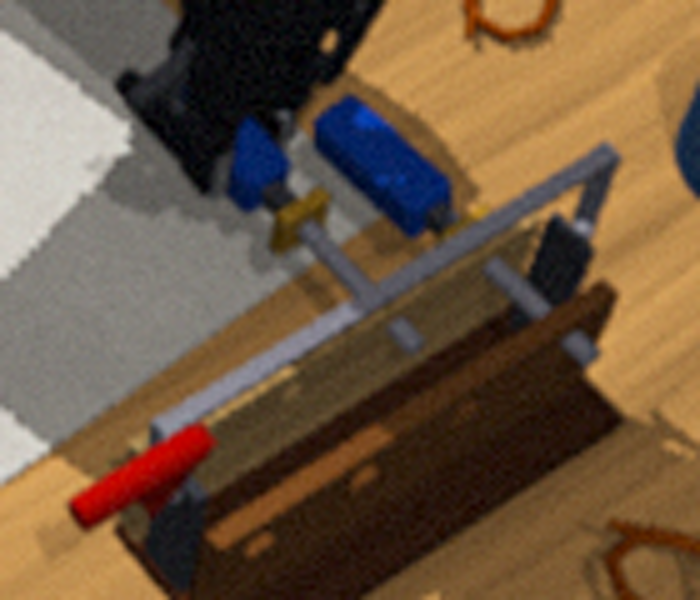

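Through the hole. Home expected at TCP x about 0.573.

{"method": "servo_tool", "body": {
  "twist": [
    [0,0,0],
    [0,0,0],
    [0,0,0],
    [0,0,0],
    [0,0,0],
    [0,0,0],
    [0,0,0],
    [0,0,0]
  ],
  "xyz": [
    [0.8,0,0],
    [0.8,0,0],
    [0.8,0,0],
    [0.8,0,0],
    [0.8,0,0],
    [0.7,0,0],
    [0.2,0,0],
    [0.2,0,0]
  ],
  "fingers": [0.1,0.1,0.1,0.1,0.1,0.1,0.1,0.1]
}}

```text
time: 23.08
tool_pos: [0.5714, 0.2238, 0.0486]
tool_rot: [0.501, -0.497, 0.503, 0.499]
contact_force: [-7.3, -0.7, 3.2]
gripper_width: 0.293
```

{"method": "servo_tool", "body": {
  "twist": [
    [0,0,0],
    [0,0,0],
    [0,0,0]
  ],
  "xyz": [
    [0.2,0,0],
    [0.2,0,0],
    [0,0,0]
  ],
  "fingers": [0.1,0.1,0.1]
}}

```text
time: 23.45
tool_pos: [0.5714, 0.2238, 0.0477]
tool_rot: [0.498, -0.495, 0.506, 0.501]
contact_force: [-17.4, -0.7, 8.6]
gripper_width: 0.292
```

{"method": "servo_tool", "body": {
  "twist": [
    [0,0,0],
    [0,0,0],
    [0,0,0],
    [0,0,0],
    [0,0,-0.03],
    [0,0,-0.03],
    [0,0,-0.03],
    [0,0,-0.02]
  ],
  "xyz": [
    [-0.4,0,0],
    [0,0,0],
    [0,0,3],
    [0,0,4],
    [-2,-4,0],
    [-3,-5,0],
    [-3,-5,0],
    [-1,-5,0]
  ],
  "fingers": [0.42,0.42,0.42,0.42,0.5,0.7,0.7,0.7]
}}

```text
time: 24.45
tool_pos: [0.4816, 0.0325, 0.1192]
tool_rot: [0.529, -0.47, 0.529, 0.469]
contact_force: [0.3, -0.2, 0.5]
gripper_width: 0.699
```

{"method": "servo_tool", "body": {
  "twist": [
    [0,0,0],
    [0,0,0]
  ],
  "xyz": [
    [0,0,0],
    [0,0,0]
  ],
  "fingers": [0.7,0.7]
}}

```text
time: 24.7
tool_pos: [0.4832, 0.0337, 0.1195]
tool_rot: [0.529, -0.47, 0.529, 0.469]
contact_force: [-0.6, -0.0, 0.5]
gripper_width: 0.701
```

```bash
python3 - <<'E'
from h import *
say(); C,f=grab("wrist","r_w"); Cs,s=grab("scene"); crop(s,340,150,480,270,5,"r_s")
print(findfiles(C,f))
E
```

```text
t 24.7 p [483.2  33.7 119.5] x [ 0.001  0.    -1.   ] z [0.119 0.993 0.   ] F [-0.6 -0.   0.5] g 0.701
[(array([0.5811, 0.237 ]), None, None, 2023), (array([0.4673, 0.0348]), -0.117, 0.0575, 4281), (array([ 0.4773, -0.0819]), -0.149, 0.0582, 5061)]
```

View pics/r_w.png

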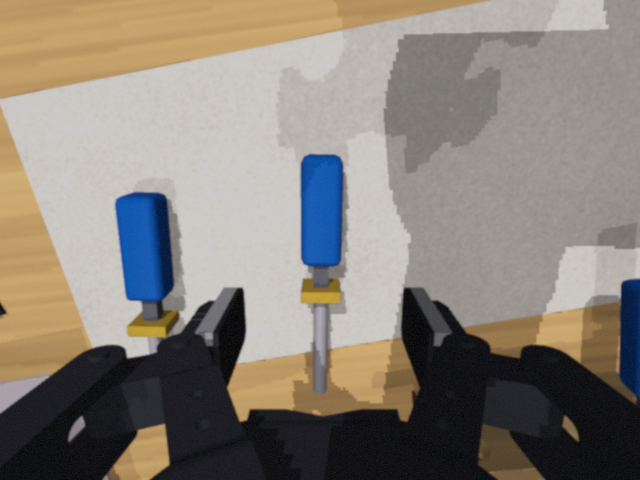

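View pics/r_s.png

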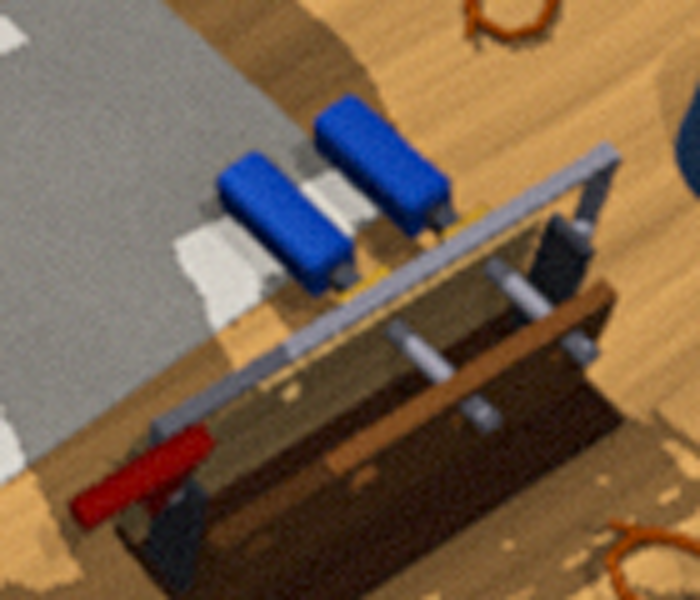

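{"method": "servo_tool", "body": {
  "twist": [
    [0,0,0],
    [0,0,0],
    [0,0,0],
    [0,0,0],
    [0,0,0],
    [0,0,0],
    [0,0,0],
    [0,0,0]
  ],
  "xyz": [
    [-0.9,0,-4],
    [0,0,-4],
    [0,0,-2],
    [0,0,-1.8],
    [0,0,0],
    [0,0,0],
    [0,0,0],
    [0,0,0]
  ],
  "fingers": [0.6,0.6,0.6,0.6,0.6,0.4,0.1,0.1]
}}

```text
time: 25.8
tool_pos: [0.4747, 0.0341, 0.0021]
tool_rot: [0.529, -0.47, 0.528, 0.469]
contact_force: [0.8, 0.4, 5.2]
gripper_width: 0.295
```

{"method": "servo_tool", "body": {
  "twist": [
    [0,0,0],
    [0,0,0],
    [0,0,0]
  ],
  "xyz": [
    [0,0,0],
    [0,0,0],
    [0,0,0]
  ],
  "fingers": [0.1,0.1,0.1]
}}

```text
time: 26.18
tool_pos: [0.4748, 0.034, 0.0021]
tool_rot: [0.53, -0.47, 0.528, 0.469]
contact_force: [0.6, 1.6, 5.4]
gripper_width: 0.292
```

```bash
python3 - <<'E'
from h import *
say()
E
```

```text
t 26.18 p [474.8  34.    2.1] x [ 0.003  0.001 -1.   ] z [0.119 0.993 0.001] F [0.6 1.6 5.4] g 0.292
```

{"method": "servo_tool", "body": {
  "twist": [
    [0,0,0],
    [0,0,0],
    [0,0,0.04],
    [0,0,0.04],
    [0,0,0.031],
    [0,0,0],
    [0,0,0],
    [0,0,0]
  ],
  "xyz": [
    [0,0,2],
    [0,0,2.7],
    [0,3,0],
    [0.2,4,0],
    [0.3,4,0],
    [0,2.4,0],
    [0,0,0],
    [0,0,0]
  ],
  "fingers": [0.1,0.1,0.1,0.1,0.1,0.1,0.1,0.1]
}}

```text
time: 27.18
tool_pos: [0.478, 0.1672, 0.0473]
tool_rot: [0.501, -0.498, 0.502, 0.498]
contact_force: [0.4, -0.1, -0.7]
gripper_width: 0.296
```

```bash
python3 - <<'E'
from h import *
say(); Cs,s=grab("scene"); crop(s,320,150,480,270,5,"s_s"); C,f=grab("wrist","s_w")
E
```

```text
t 27.18 p [478.  167.2  47.3] x [-0.001 -0.001 -1.   ] z [ 0.008  1.    -0.001] F [ 0.4 -0.1 -0.7] g 0.296
```

View pics/s_s.png

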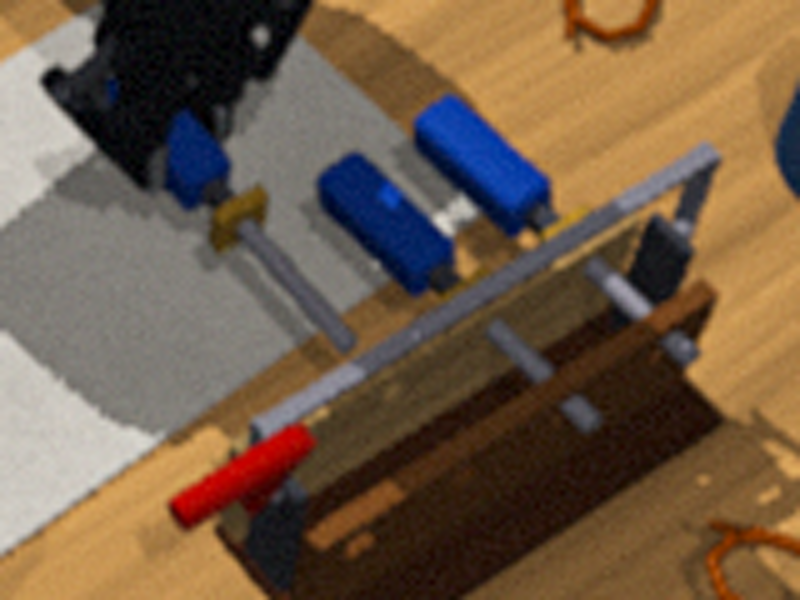

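{"method": "servo_tool", "body": {
  "twist": [
    [0,0,0],
    [0,0,0],
    [0,0,0],
    [0,0,0],
    [0,0,0],
    [0,0,0],
    [0,0,0],
    [0,0,0]
  ],
  "xyz": [
    [0,0.07,0],
    [0.7,0,0],
    [0.7,0,0],
    [0.7,0,0],
    [0.7,0,0],
    [0.7,0,0],
    [0.5,0,0],
    [0,0,0]
  ],
  "fingers": [0.1,0.1,0.1,0.1,0.1,0.1,0.1,0.1]
}}

```text
time: 28.28
tool_pos: [0.5189, 0.1685, 0.0479]
tool_rot: [0.502, -0.498, 0.502, 0.498]
contact_force: [-0.5, 0.7, -1.5]
gripper_width: 0.294
```

```bash
python3 - <<'E'
from h import *
say(); Cs,s=grab("scene"); crop(s,320,150,480,270,5,"s_s2")
E
```

```text
t 28.27 p [518.9 168.5  47.9] x [ 0.  0. -1.] z [0.008 1.    0.   ] F [-0.5  0.7 -1.5] g 0.294
```

View pics/s_s2.png

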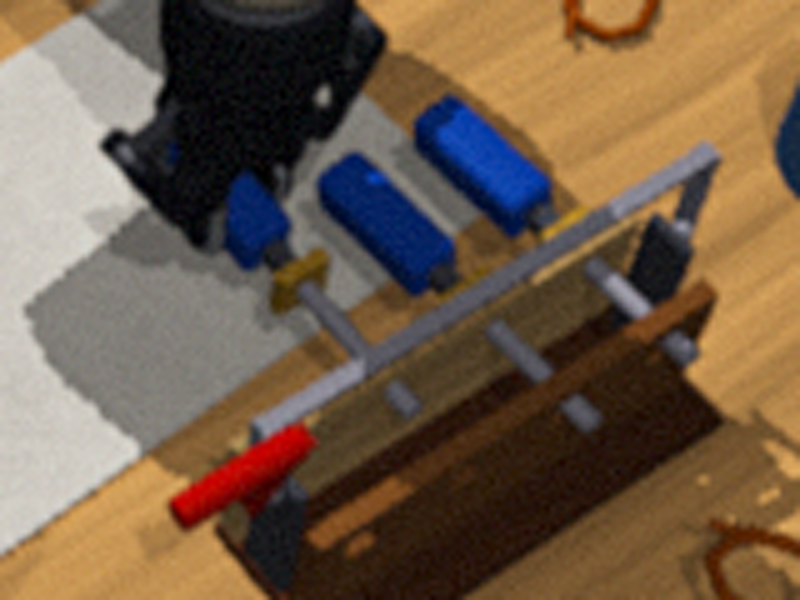

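Through. Home expected at TCP x ≈ 0.569.

{"method": "servo_tool", "body": {
  "twist": [
    [0,0,0],
    [0,0,0],
    [0,0,0],
    [0,0,0],
    [0,0,0],
    [0,0,0],
    [0,0,0],
    [0,0,0]
  ],
  "xyz": [
    [0.8,0,0],
    [0.8,0,0],
    [0.8,0,0],
    [0.8,0,0],
    [0.8,0,0],
    [0.6,0,0],
    [0.2,0,0],
    [0.2,0,0]
  ],
  "fingers": [0.1,0.1,0.1,0.1,0.1,0.1,0.1,0.1]
}}

```text
time: 29.32
tool_pos: [0.5682, 0.1684, 0.0477]
tool_rot: [0.502, -0.498, 0.502, 0.498]
contact_force: [-4.8, -0.9, 0.7]
gripper_width: 0.292
```

{"method": "servo_tool", "body": {
  "twist": [
    [0,0,0],
    [0,0,0],
    [0,0,0]
  ],
  "xyz": [
    [0.2,0,0],
    [0.2,0,0],
    [0,0,0]
  ],
  "fingers": [0.1,0.1,0.1]
}}

```text
time: 29.7
tool_pos: [0.5681, 0.1685, 0.0463]
tool_rot: [0.499, -0.496, 0.505, 0.501]
contact_force: [-13.6, -0.3, 4.4]
gripper_width: 0.291
```

{"method": "servo_tool", "body": {
  "twist": [
    [0,0,0],
    [0,0,0],
    [0,0,0],
    [0,0,0],
    [0,0,-0.04],
    [0,0,-0.04],
    [0,0,-0.04],
    [0,0,-0.02]
  ],
  "xyz": [
    [-0.4,0,0],
    [0,0,0],
    [0,0,3],
    [0,0,4],
    [-2,-5,0],
    [-3,-5,0],
    [-3,-5,0],
    [0,-5,0]
  ],
  "fingers": [0.42,0.42,0.42,0.42,0.5,0.7,0.7,0.7]
}}

```text
time: 30.7
tool_pos: [0.4872, -0.0327, 0.118]
tool_rot: [0.536, -0.462, 0.535, 0.461]
contact_force: [1.9, 0.8, 0.4]
gripper_width: 0.704
```

{"method": "servo_tool", "body": {
  "twist": [
    [0,0,0],
    [0,0,0],
    [0,0,0]
  ],
  "xyz": [
    [0,-5,0],
    [0,0,0],
    [0,0,0]
  ],
  "fingers": [0.7,0.7,0.7]
}}

```text
time: 31.08
tool_pos: [0.4888, -0.0815, 0.1182]
tool_rot: [0.536, -0.462, 0.535, 0.461]
contact_force: [0.2, 0.6, -0.4]
gripper_width: 0.699
```

```bash
python3 - <<'E'
from h import *
say(); C,f=grab("wrist","t_w"); Cs,s=grab("scene"); crop(s,320,150,480,270,5,"t_s")
print(findfiles(C,f))
E
```

```text
t 31.07 p [488.8 -81.5 118.2] x [ 0.001  0.    -1.   ] z [0.148 0.989 0.   ] F [ 0.2  0.6 -0.4] g 0.699
[(array([ 0.4778, -0.0822]), -0.131, 0.0574, 4287)]
```

View pics/t_w.png

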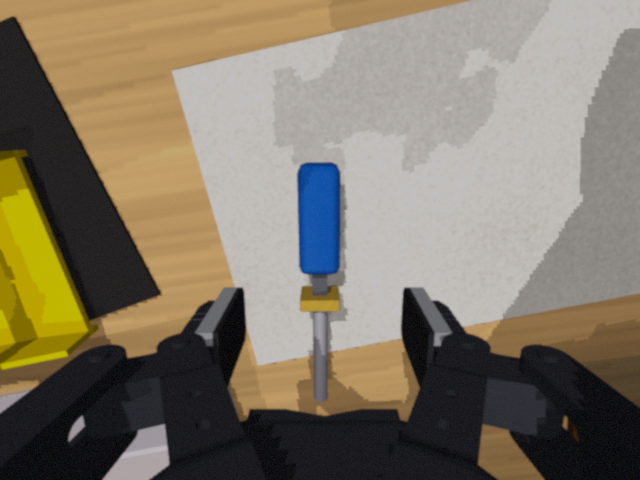

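View pics/t_s.png

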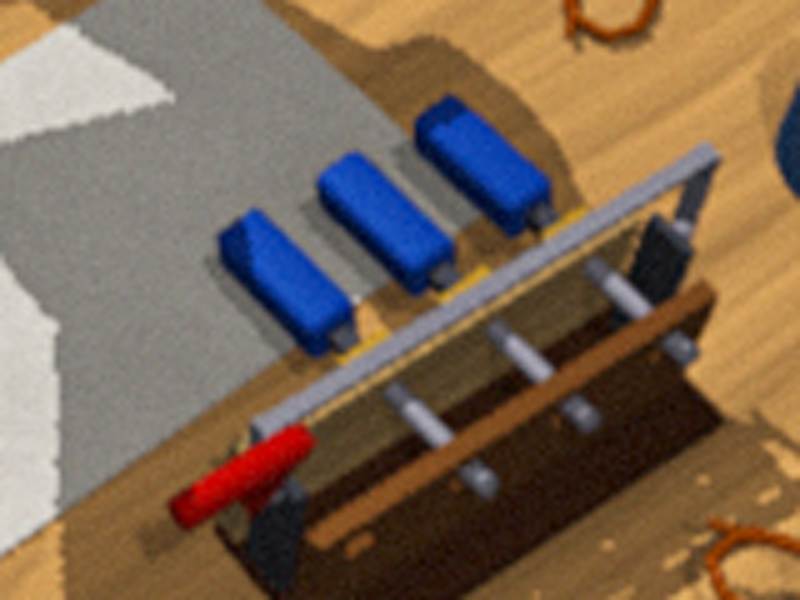

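{"method": "servo_tool", "body": {
  "twist": [
    [0,0,0.01],
    [0,0,0],
    [0,0,0],
    [0,0,0],
    [0,0,0],
    [0,0,0],
    [0,0,0],
    [0,0,0]
  ],
  "xyz": [
    [-0.4,-0.15,-4],
    [0,0,-4],
    [0,0,-2],
    [0,0,-1.7],
    [0,0,0],
    [0,0,0],
    [0,0,0],
    [0,0,0]
  ],
  "fingers": [0.6,0.6,0.6,0.6,0.6,0.4,0.1,0.1]
}}

```text
time: 32.17
tool_pos: [0.4856, -0.0832, 0.0021]
tool_rot: [0.534, -0.465, 0.533, 0.464]
contact_force: [-0.4, 0.3, 5.5]
gripper_width: 0.293
```

{"method": "servo_tool", "body": {
  "twist": [
    [0,0,0],
    [0,0,0],
    [0,0,0]
  ],
  "xyz": [
    [0,0,0],
    [0,0,0],
    [0,0,0]
  ],
  "fingers": [0.1,0.1,0.1]
}}

```text
time: 32.55
tool_pos: [0.4856, -0.0832, 0.0021]
tool_rot: [0.534, -0.465, 0.533, 0.464]
contact_force: [0.5, 1.2, 6.2]
gripper_width: 0.293
```

```bash
python3 - <<'E'
from h import *
say()
E
```

```text
t 32.55 p [485.6 -83.2   2.1] x [ 0.002 -0.    -1.   ] z [ 0.137  0.991 -0.   ] F [0.5 1.2 6.2] g 0.293
```

{"method": "servo_tool", "body": {
  "twist": [
    [0,0,0],
    [0,0,0],
    [0,0,0.04],
    [0,0,0.04],
    [0,0,0.04],
    [0,0,0.009],
    [0,0,0],
    [0,0,0]
  ],
  "xyz": [
    [0,0,2],
    [-0.2,0,2.7],
    [-0.2,5,0],
    [0,5,0],
    [0,5,0],
    [0,4.7,0],
    [0,0,0],
    [0,0,0]
  ],
  "fingers": [0.1,0.1,0.1,0.1,0.1,0.1,0.1,0.1]
}}

```text
time: 33.55
tool_pos: [0.48, 0.1137, 0.0473]
tool_rot: [0.502, -0.498, 0.503, 0.498]
contact_force: [1.4, 0.2, -1.1]
gripper_width: 0.289
```

```bash
python3 - <<'E'
from h import *
say(); Cs,s=grab("scene"); crop(s,320,150,480,270,5,"u_s")
E
```

```text
t 33.55 p [480.  113.7  47.3] x [-0.001 -0.001 -1.   ] z [ 0.008  1.    -0.001] F [ 1.4  0.2 -1.1] g 0.289
```

View pics/u_s.png

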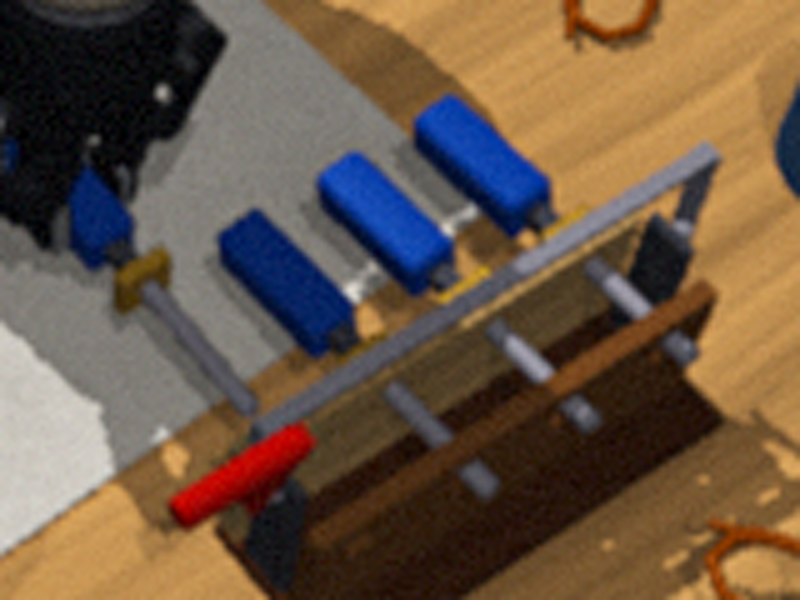

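{"method": "servo_tool", "body": {
  "twist": [
    [0,0,0],
    [0,0,0],
    [0,0,0],
    [0,0,0],
    [0,0,0],
    [0,0,0],
    [0,0,0],
    [0,0,0]
  ],
  "xyz": [
    [0.7,0,0],
    [0.7,0,0],
    [0.7,0,0],
    [0.7,0,0],
    [0.7,0,0],
    [0.5,0,0],
    [0,0,0],
    [0,0,0]
  ],
  "fingers": [0.1,0.1,0.1,0.1,0.1,0.1,0.1,0.1]
}}

```text
time: 34.6
tool_pos: [0.5203, 0.114, 0.0478]
tool_rot: [0.502, -0.498, 0.502, 0.498]
contact_force: [0.4, 0.5, -1.0]
gripper_width: 0.292
```

```bash
python3 - <<'E'
from h import *
say(); Cs,s=grab("scene"); crop(s,320,150,480,270,5,"u_s2")
E
```

```text
t 34.6 p [520.3 114.   47.8] x [-0. -0. -1.] z [ 0.009  1.    -0.   ] F [ 0.4  0.5 -1. ] g 0.292
```

View pics/u_s2.png

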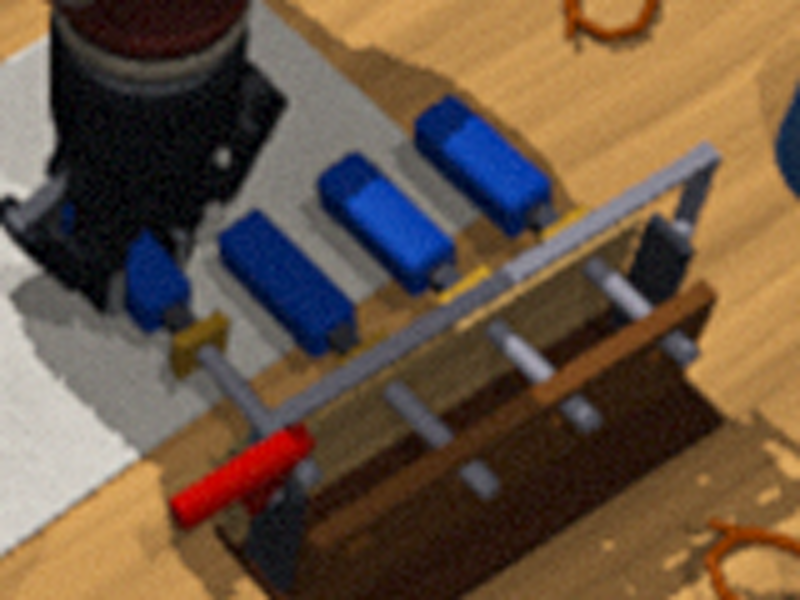

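{"method": "servo_tool", "body": {
  "twist": [
    [0,0,0],
    [0,0,0],
    [0,0,0],
    [0,0,0],
    [0,0,0],
    [0,0,0],
    [0,0,0],
    [0,0,0]
  ],
  "xyz": [
    [0.8,0,0],
    [0.8,0,0],
    [0.8,0,0],
    [0.8,0,0],
    [0.8,0,0],
    [0.6,0,0],
    [0.2,0,0],
    [0.2,0,0]
  ],
  "fingers": [0.1,0.1,0.1,0.1,0.1,0.1,0.1,0.1]
}}

```text
time: 35.65
tool_pos: [0.5683, 0.114, 0.0471]
tool_rot: [0.5, -0.496, 0.504, 0.499]
contact_force: [-11.1, -0.3, 3.5]
gripper_width: 0.292
```

{"method": "servo_tool", "body": {
  "twist": [
    [0,0,0],
    [0,0,0],
    [0,0,0]
  ],
  "xyz": [
    [0.2,0,0],
    [0.2,0,0],
    [0,0,0]
  ],
  "fingers": [0.1,0.1,0.1]
}}

```text
time: 36.02
tool_pos: [0.5683, 0.114, 0.0461]
tool_rot: [0.498, -0.494, 0.506, 0.502]
contact_force: [-20.0, -1.5, 9.6]
gripper_width: 0.293
```

{"method": "servo_tool", "body": {
  "twist": [
    [0,0,0],
    [0,0,0],
    [0,0,0],
    [0,0,0],
    [0,0,0],
    [0,0,-0.17],
    [0,0,-0.17],
    [0,0,-0.17]
  ],
  "xyz": [
    [-0.4,0,0],
    [0,0,0],
    [0,0,4],
    [0,0,5],
    [0,0,5],
    [0,0,5],
    [1,-1,3],
    [1.5,-1,0]
  ],
  "fingers": [0.42,0.42,0.42,0.42,0.5,0.6,0.6,0.6]
}}

```text
time: 37.02
tool_pos: [0.5981, 0.0939, 0.2734]
tool_rot: [0.615, -0.355, 0.61, 0.352]
contact_force: [0.4, 0.0, -0.4]
gripper_width: 0.6
```

{"method": "servo_tool", "body": {
  "twist": [
    [0,0,-0.17],
    [0,0,-0.17],
    [0,0,-0.17],
    [0,0,-0.17],
    [0,0,-0.17],
    [0,0,-0.17],
    [0,0,-0.03],
    [0,0,0]
  ],
  "xyz": [
    [1.5,-1,0],
    [1.5,-1,0],
    [1.5,-1,0],
    [1.5,-1,0],
    [1.5,-0.8,0],
    [1,0,0],
    [0,0,0],
    [0,0,0]
  ],
  "fingers": [0.6,0.6,0.6,0.6,0.6,0.6,0.6,0.6]
}}

```text
time: 38.02
tool_pos: [0.6805, 0.046, 0.2681]
tool_rot: [0.707, -0.001, 0.707, 0.001]
contact_force: [0.3, 0.7, -0.2]
gripper_width: 0.6
```

```bash
python3 - <<'E'
from h import *
say(); C,f=grab("wrist","v_w"); Cs,s=grab("scene"); crop(s,320,150,480,270,5,"v_s")
E
```

```text
t 38.02 p [680.5  46.  268.1] x [ 0. -0. -1.] z [1.    0.004 0.   ] F [ 0.3  0.7 -0.2] g 0.6
```

View pics/v_w.png

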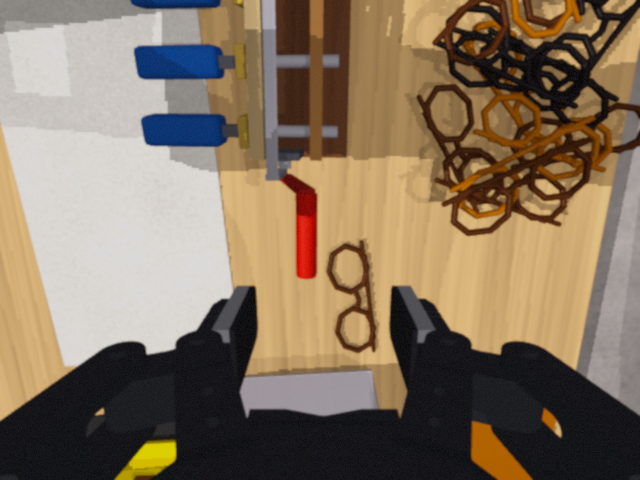

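View pics/v_s.png

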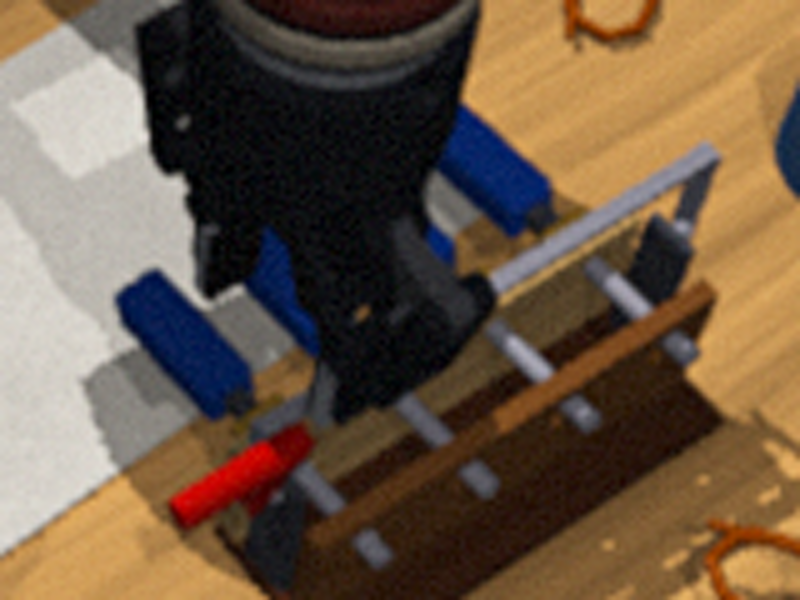

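{"method": "servo_tool", "body": {
  "twist": [
    [0,0,0],
    [0,0,0],
    [0,0,0],
    [0,0,0],
    [0,0,0],
    [0,0,0],
    [0,0,0]
  ],
  "xyz": [
    [-0.5,0,-2],
    [-0.6,0,-3],
    [0,0,-4],
    [0,0,-2.8],
    [0,0,0],
    [0,0,0],
    [0,0,0]
  ],
  "fingers": [0.6,0.6,0.6,0.6,0.5,0.3,0.3]
}}

```text
time: 39.0
tool_pos: [0.6706, 0.046, 0.1521]
tool_rot: [0.708, -0.001, 0.706, 0.001]
contact_force: [0.8, 0.5, -0.2]
gripper_width: 0.301
```

```bash
python3 - <<'E'
from h import *
say(); C,f=grab("wrist","w_w")
E
```

```text
t 39.0 p [670.6  46.  152.1] x [ 0.003 -0.    -1.   ] z [1.    0.002 0.003] F [ 0.8  0.5 -0.2] g 0.301
```

View pics/w_w.png

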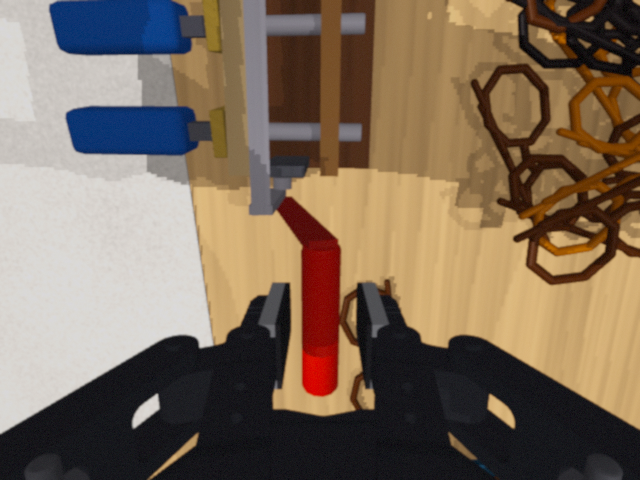

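{"method": "servo_tool", "body": {
  "twist": [
    [0,0,0],
    [0,0,0],
    [0,0,0],
    [0,0,0],
    [0,0,0],
    [0,0,0],
    [0,0,0],
    [0,0,0]
  ],
  "xyz": [
    [0,0,0],
    [0,0,0],
    [0,0,0],
    [-0.8,0,0.15],
    [-0.93,0,0.08],
    [-0.93,0,-0.02],
    [-0.92,0,-0.12],
    [-0.9,0,-0.22]
  ],
  "fingers": [0.1,0,0,0,0,0,0,0]
}}

```text
time: 40.05
tool_pos: [0.6291, 0.0462, 0.1539]
tool_rot: [0.712, -0.0, 0.702, 0.001]
contact_force: [2.1, 0.1, 8.4]
gripper_width: 0.138
```

{"method": "servo_tool", "body": {
  "twist": [
    [0,0,0],
    [0,0,0],
    [0,0,0],
    [0,0,0],
    [0,0,0],
    [0,0,0],
    [0,0,0],
    [0,0,0]
  ],
  "xyz": [
    [-0.87,0,-0.32],
    [-0.83,0,-0.41],
    [-0.78,0,-0.5],
    [-0.72,0,-0.59],
    [-0.66,0,-0.66],
    [-0.58,0,-0.73],
    [-0.5,0,-0.79],
    [-0.41,0,-0.84]
  ],
  "fingers": [0,0,0,0,0,0,0,0]
}}

```text
time: 41.05
tool_pos: [0.572, 0.0466, 0.1023]
tool_rot: [0.708, -0.0, 0.706, 0.001]
contact_force: [-5.0, 3.0, 6.8]
gripper_width: 0.14
```

{"method": "servo_tool", "body": {
  "twist": [
    [0,0,0],
    [0,0,0],
    [0,0,0],
    [0,0,0]
  ],
  "xyz": [
    [-0.31,0,-0.88],
    [-0.22,0,-0.91],
    [-0.12,0,-0.92],
    [0,0,0]
  ],
  "fingers": [0,0,0,0]
}}

```text
time: 41.55
tool_pos: [0.564, 0.0467, 0.0728]
tool_rot: [0.707, -0.0, 0.708, 0.001]
contact_force: [-2.1, 3.2, 0.9]
gripper_width: 0.14
```

```bash
python3 - <<'E'
from h import *
say(); C,f=grab("wrist","x_w"); Cs,s=grab("scene"); crop(s,320,150,480,270,5,"x_s")
E
```

```text
t 41.55 p [564.   46.7  72.8] x [-0.001  0.001 -1.   ] z [ 1.     0.002 -0.001] F [-2.1  3.2  0.9] g 0.14
```

View pics/x_w.png

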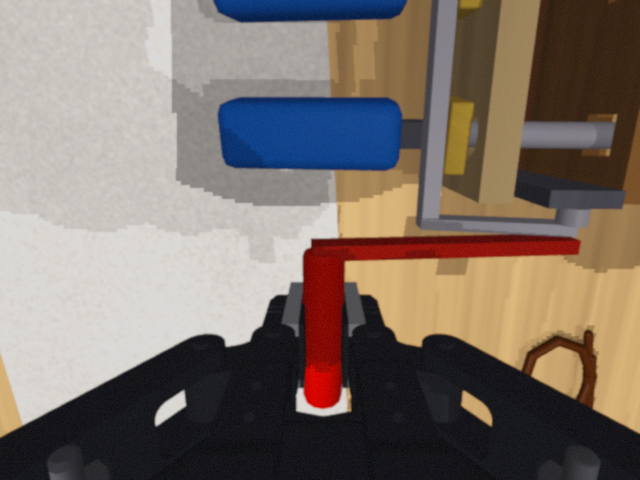

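View pics/x_s.png

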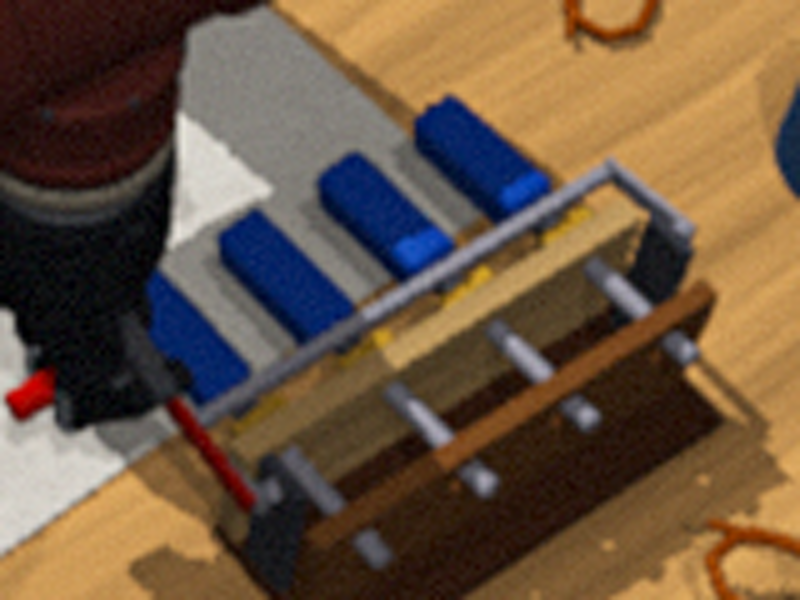

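{"method": "servo_tool", "body": {
  "twist": [
    [0,0,0],
    [0,0,0],
    [0,0,0],
    [0,0,0]
  ],
  "xyz": [
    [0,0,-0.3],
    [0,0,-0.3],
    [0,0,-0.2],
    [0,0,0]
  ],
  "fingers": [0,0,0,0]
}}

```text
time: 42.15
tool_pos: [0.5637, 0.0466, 0.068]
tool_rot: [0.706, -0.0, 0.709, 0.001]
contact_force: [-14.1, 4.0, 19.0]
gripper_width: 0.14
```

```bash
python3 - <<'E'
from h import *
say()
E
```

```text
t 42.15 p [563.7  46.6  68. ] x [-0.004  0.001 -1.   ] z [ 1.     0.002 -0.004] F [-14.1   4.   19. ] g 0.14
```

{"method": "servo_tool", "body": {
  "twist": [
    [0,0,0],
    [0,0,0],
    [0,0,0],
    [0,0,0],
    [0,0,0],
    [0,0,0],
    [0,0,0]
  ],
  "xyz": [
    [0,0,0],
    [0,0,0],
    [0,0,2],
    [0,0,4],
    [0,0,4],
    [0,0,4],
    [0,0,0]
  ],
  "fingers": [0.35,0.35,0.35,0.5,0.6,0.6,0.6]
}}

```text
time: 43.02
tool_pos: [0.5677, 0.0457, 0.2115]
tool_rot: [0.711, -0.001, 0.703, 0.0]
contact_force: [-0.3, -0.4, -0.5]
gripper_width: 0.603
```

```bash
python3 - <<'E'
from h import *
say(); C,f=grab("wrist","y_w"); Cs,s=grab("scene","y_sf"); crop(s,320,150,480,270,5,"y_s"); Ct,t=grab("top","y_tf"); crop(t,220,170,380,290,5,"y_t"); crop(t,420,150,620,340,4,"y_tr")
E
```

```text
t 43.02 p [567.7  45.7 211.5] x [ 0.01  -0.001 -1.   ] z [1.    0.002 0.01 ] F [-0.3 -0.4 -0.5] g 0.603
```

View pics/y_w.png

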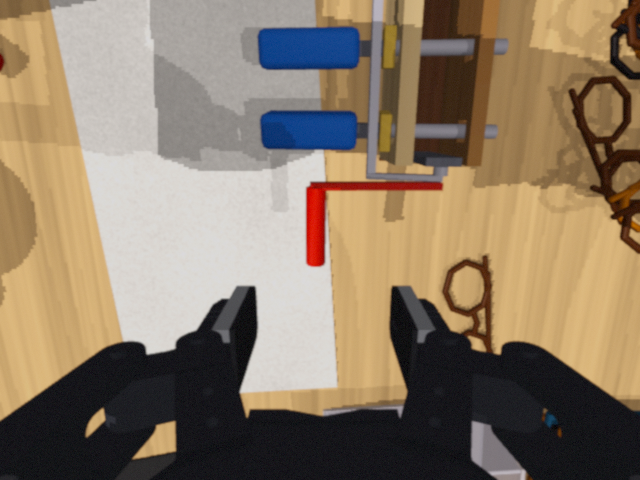

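View pics/y_s.png

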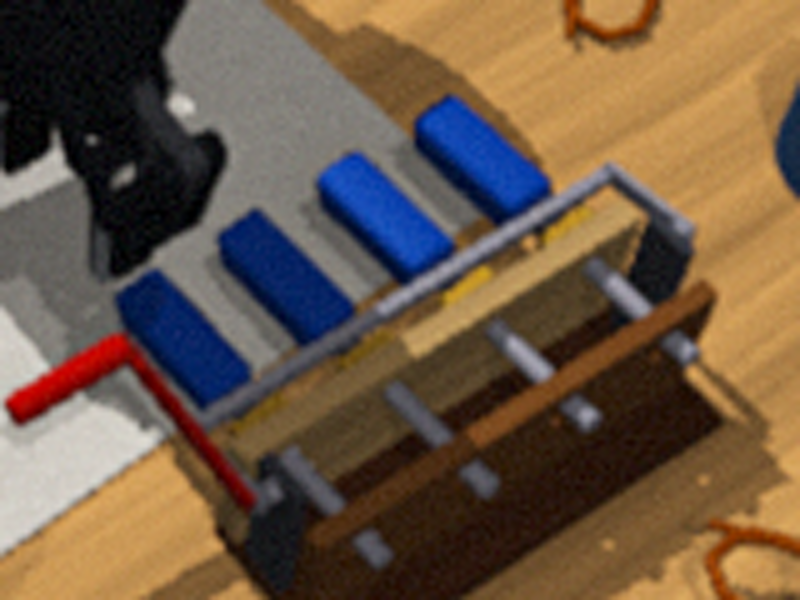

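View pics/y_t.png

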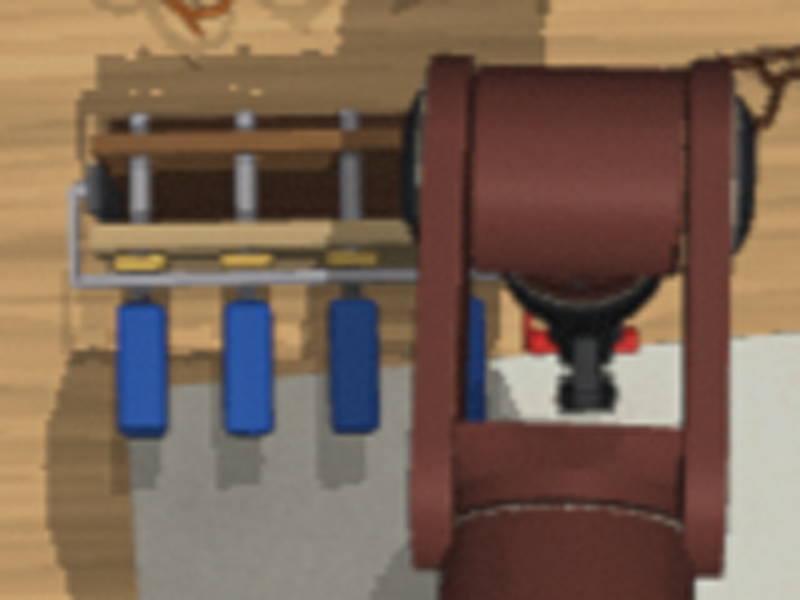

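View pics/y_tr.png

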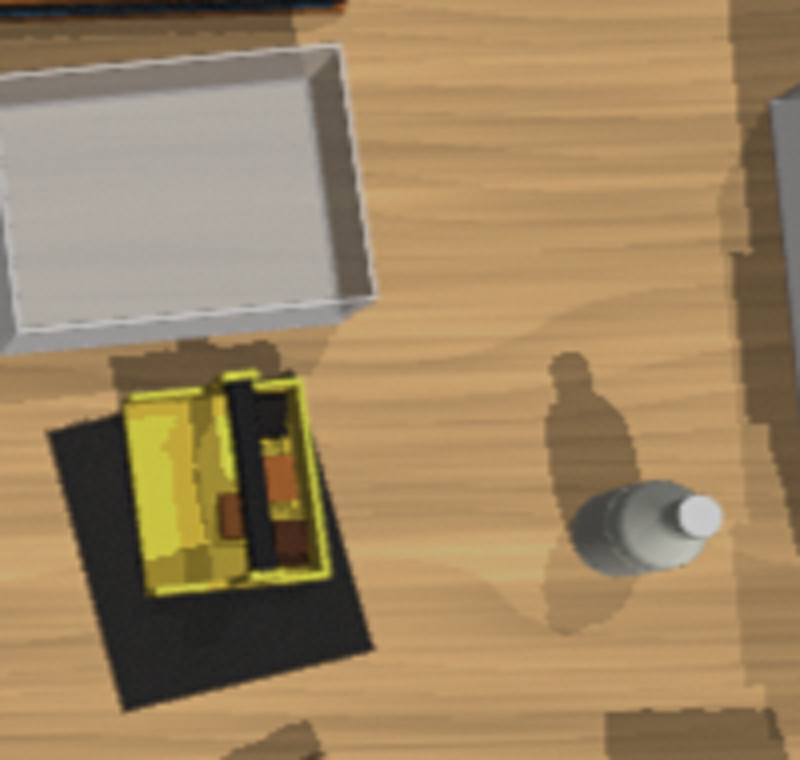

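{"method": "servo_tool", "body": {
  "twist": [
    [0,0,0],
    [0,0,0],
    [0,0,-0.17],
    [0,0,-0.17],
    [0,0,-0.17],
    [0,0,-0.17],
    [0,0,-0.17],
    [0,0,-0.17]
  ],
  "xyz": [
    [0,0,4],
    [0,-2,4],
    [0,-4,4],
    [-0.5,-4,0],
    [-0.5,-4,0],
    [-0.5,-4,0],
    [-0.5,-4,0],
    [-0.5,-4,0]
  ],
  "fingers": [0.6,0.6,0.6,0.6,0.6,0.6,0.6,0.6]
}}

```text
time: 44.18
tool_pos: [0.5389, -0.2151, 0.323]
tool_rot: [0.615, 0.346, 0.618, -0.346]
contact_force: [0.7, -0.2, 0.4]
gripper_width: 0.601
```

{"method": "servo_tool", "body": {
  "twist": [
    [0,0,-0.17],
    [0,0,-0.17],
    [0,0,-0.17],
    [0,0,-0.041],
    [0,0,0],
    [0,0,0]
  ],
  "xyz": [
    [-0.5,-4,0],
    [-0.5,-4,0],
    [-0.3,-2.6,0],
    [0,0,0],
    [0,0,0],
    [0,0,0]
  ],
  "fingers": [0.6,0.6,0.6,0.6,0.6,0.6]
}}

```text
time: 44.92
tool_pos: [0.5266, -0.3196, 0.3241]
tool_rot: [0.5, 0.499, 0.501, -0.499]
contact_force: [-0.5, -0.6, 0.6]
gripper_width: 0.602
```

```bash
python3 - <<'E'
from h import *
say(); print(manip.state()["joint_pos"].round(2)); C,f=grab("wrist","aa_w"); Ct,t=grab("top","aa_tf"); crop(t,400,150,560,340,4,"aa_t")
np.savez("aaw.npz",K=C[0],R=C[1],o=C[2])
E
```

```text
t 44.92 p [ 526.6 -319.6  324.1] x [-0.001  0.001 -1.   ] z [ 0.003 -1.    -0.001] F [-0.5 -0.6  0.6] g 0.602
[-0.67 -0.01  1.52 -0.    1.63  0.9 ]
```

View pics/aa_w.png

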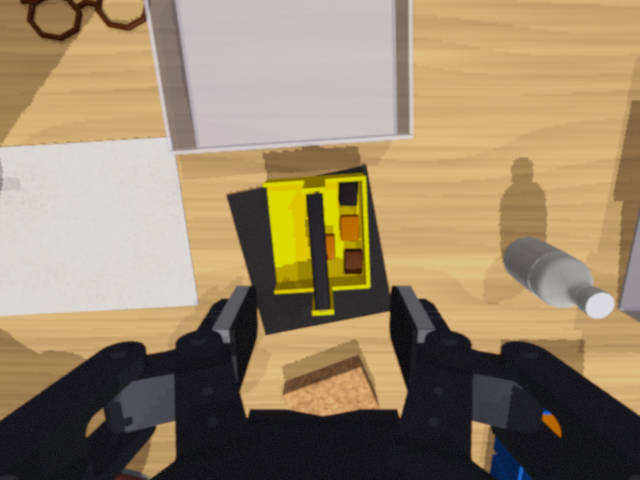

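View pics/aa_tf.png

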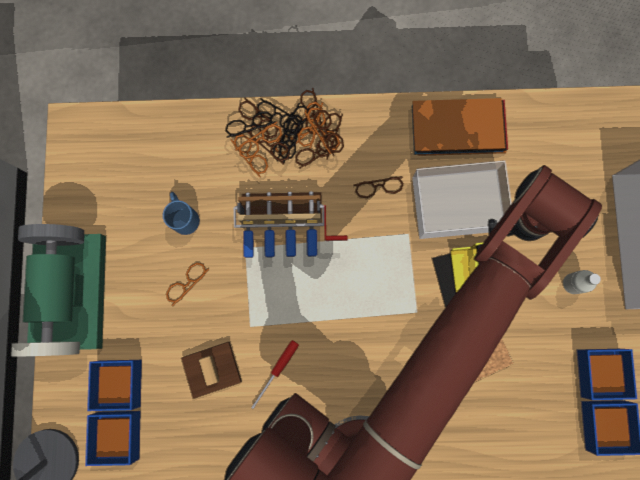

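```bash
python3 - <<'E'
from h import *
d=np.load("aaw.npz"); C=(d["K"],d["R"],d["o"])
f=cv2.imread("pics/aa_w.png")[:,:,::-1]; crop(f,220,150,420,350,4,"aa_z")
a=unproj(C,[(316.5,195),(322.5,309)],0.101); print("bar",a.round(4),a.mean(0).round(4),np.linalg.norm(a[0]-a[1]))
b=unproj(C,[(367,175),(370,288)],0.039); print("rim -y",b.round(4),np.linalg.norm(b[0]-b[1]))
m=unproj(C,[(229,195),(366,166),(390,305),(267,333)],0.003); print("mat",m.round(4))
t=unproj(C,[(172,151),(412,136)],0.09); print("tub near rim",t.round(4),np.linalg.norm(t[0]-t[1]))
Ct=cam("top"); print("tub top",unproj(Ct,[(413,169),(505,163),(513,230),(418,238)],.09).round(4))
t0=cv2.imread("pics/a_top.png")[:,:,::-1]; crop(t0,400,150,530,340,4,"a_topz")
E
```

```text
bar [[ 0.5351 -0.313   0.101 ]
 [ 0.4182 -0.3189  0.101 ]] [ 0.4767 -0.3159  0.101 ] 0.11699663009553844
rim -y [[ 0.547  -0.3667  0.039 ]
 [ 0.4154 -0.3744  0.039 ]] 0.13181436149627654
mat [[ 0.5189 -0.2071  0.003 ]
 [ 0.5534 -0.3692  0.003 ]
 [ 0.3769 -0.4055  0.003 ]
 [ 0.3364 -0.246   0.003 ]]
tub near rim [[ 0.5746 -0.1771  0.09  ]
 [ 0.5888 -0.4017  0.09  ]] 0.22506957809072858
tub top [[ 0.7362 -0.1536  0.09  ]
 [ 0.7455 -0.3895  0.09  ]
 [ 0.5708 -0.3977  0.09  ]
 [ 0.5566 -0.1582  0.09  ]]
```

View pics/aa_z.png

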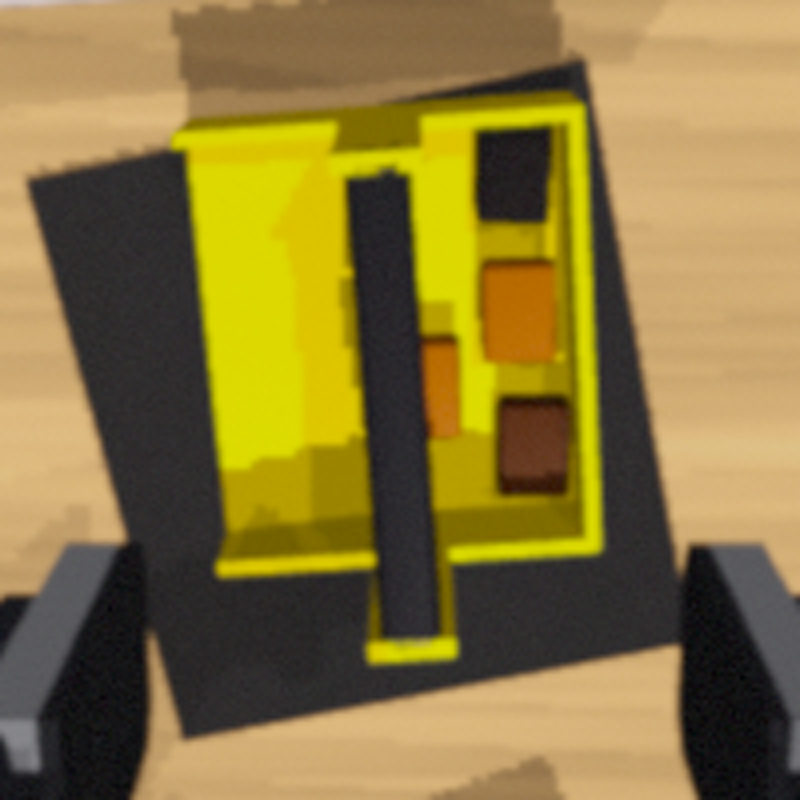

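View pics/a_topz.png

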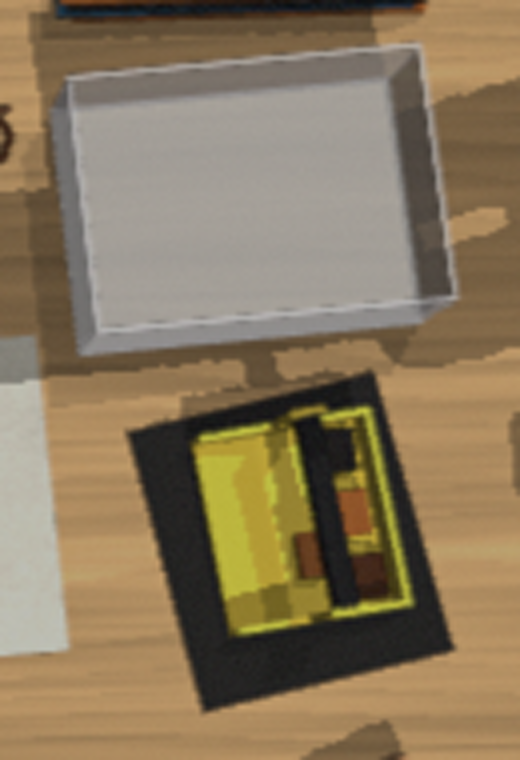

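{"method": "servo_tool", "body": {
  "twist": [
    [0,0,0.026],
    [0,0,0.026],
    [0,0,0],
    [0,0,0],
    [0,0,0],
    [0,0,0]
  ],
  "xyz": [
    [-1.2,0,-3],
    [-1.2,0.1,-3],
    [-1.2,0.1,-3],
    [-1.2,0.1,-3],
    [0,0,-3],
    [0,0,0]
  ],
  "fingers": [0.6,0.6,0.6,0.6,0.6,0.6]
}}

```text
time: 45.78
tool_pos: [0.4773, -0.3155, 0.1721]
tool_rot: [0.511, 0.486, 0.515, -0.486]
contact_force: [0.4, -0.9, -0.4]
gripper_width: 0.6
```

```bash
python3 - <<'E'
from h import *
say(); C,f=grab("wrist","ab_w")
print(proj(C,T2([.4775,-.316,.055],[[0,0,.101],[.06,0,.101],[-.06,0,.101]])))
Ct=cam("top"); m=unproj(Ct,np.array([(130,432),(373,373),(453,648),(205,710)])/4+[400,150],.003); print(m.round(4),m.mean(0))
E
```

```text
t 45.77 p [ 477.3 -315.5  172.1] x [-0.004  0.004 -1.   ] z [ 0.054 -0.999 -0.004] F [ 0.4 -0.9 -0.4] g 0.6
[[324.77223526 251.99382172]
 [324.80262632 144.20465021]
 [324.74588517 345.45074162]]
[[ 0.5155 -0.2059  0.003 ]
 [ 0.5509 -0.3688  0.003 ]
 [ 0.3683 -0.409   0.003 ]
 [ 0.332  -0.2456  0.003 ]] [ 0.4416553  -0.30730751  0.003     ]
```

View pics/ab_w.png

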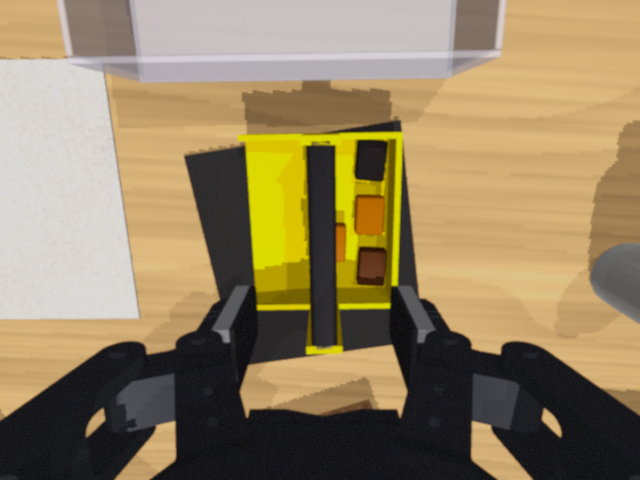

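{"method": "servo_tool", "body": {
  "twist": [
    [0,0,0.01],
    [0,0,0],
    [0,0,0],
    [0,0,0],
    [0,0,0],
    [0,0,0],
    [0,0,0],
    [0,0,0]
  ],
  "xyz": [
    [0,0.1,-3],
    [0,0,-3],
    [0,0,-3],
    [0,0,-1.4],
    [0,0,0],
    [0,0,0],
    [0,0,0],
    [0,0,0]
  ],
  "fingers": [0.6,0.6,0.5,0.5,0.4,0.2,0,0]
}}

```text
time: 46.82
tool_pos: [0.4798, -0.3166, 0.0729]
tool_rot: [0.517, 0.484, 0.515, -0.484]
contact_force: [0.2, 2.2, 5.2]
gripper_width: 0.176
```

{"method": "servo_tool", "body": {
  "twist": [
    [0,0,0],
    [0,0,0],
    [0,0,0],
    [0,0,0],
    [0,0,0],
    [0,0,0]
  ],
  "xyz": [
    [0,0,0],
    [0,0,0],
    [0,0,0.5],
    [0,0,0.5],
    [0,0,1],
    [0,0,0]
  ],
  "fingers": [0,0,0,0,0,0]
}}

```text
time: 47.58
tool_pos: [0.4793, -0.3166, 0.0923]
tool_rot: [0.516, 0.484, 0.515, -0.484]
contact_force: [0.6, -0.6, -3.2]
gripper_width: 0.177
```

```bash
python3 - <<'E'
from h import *
say(); C,f=grab("wrist","ac_w")
E
```

```text
t 47.58 p [ 479.3 -316.6   92.3] x [ 0.002 -0.001 -1.   ] z [ 0.064 -0.998  0.002] F [ 0.6 -0.6 -3.2] g 0.177
```

View pics/ac_w.png

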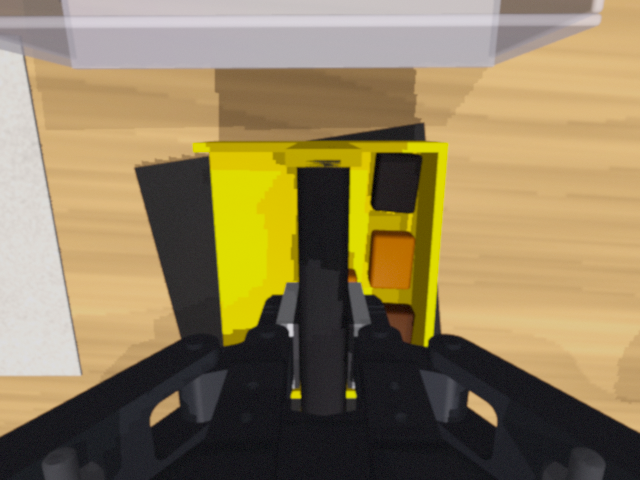

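{"method": "servo_tool", "body": {
  "twist": [
    [0,0,0],
    [0,0,0],
    [0,0,0],
    [0,0,0],
    [0,0,0],
    [0,0,0],
    [0,0,0],
    [0,0,0]
  ],
  "xyz": [
    [0,0,1],
    [0,0,2],
    [0,0,2],
    [0,0,2],
    [0,0,2],
    [0,0,2],
    [0,0,1],
    [0,0,0]
  ],
  "fingers": [0,0,0,0,0,0,0,0]
}}

```text
time: 48.62
tool_pos: [0.4791, -0.3163, 0.2122]
tool_rot: [0.516, 0.484, 0.515, -0.484]
contact_force: [0.1, 0.4, -2.9]
gripper_width: 0.172
```

{"method": "servo_tool", "body": {
  "twist": [
    [0,0,0],
    [0,0,0],
    [0,0,0],
    [0,0,0],
    [0,0,0],
    [0,0,0],
    [0,0,0],
    [0,0,0]
  ],
  "xyz": [
    [1,0.3,0],
    [1.8,0.6,0],
    [2.5,0.7,0],
    [2.8,0.8,0],
    [2.8,0.8,0],
    [2.8,0.7,0],
    [2.4,0.6,0],
    [1.5,0.3,0]
  ],
  "fingers": [0,0,0,0,0,0,0,0]
}}

```text
time: 49.62
tool_pos: [0.6563, -0.2667, 0.2097]
tool_rot: [0.515, 0.483, 0.517, -0.483]
contact_force: [1.2, 0.5, -3.5]
gripper_width: 0.177
```

{"method": "servo_tool", "body": {
  "twist": [
    [0,0,0],
    [0,0,0],
    [-0.05,0,0],
    [-0.05,0,0],
    [0,0,0]
  ],
  "xyz": [
    [0.7,0.2,0],
    [0,0,0],
    [0,0,0],
    [0,0,0],
    [0,0,0]
  ],
  "fingers": [0,0,0,0,0]
}}

```text
time: 50.25
tool_pos: [0.6612, -0.2656, 0.2112]
tool_rot: [0.539, 0.457, 0.491, -0.509]
contact_force: [-0.6, 0.4, -2.7]
gripper_width: 0.177
```

```bash
python3 - <<'E'
from h import *
say(); print(manip.state()["joint_pos"].round(2)); C,f=grab("wrist","ad_w"); grab("scene","ad_s")
E
```

```text
t 50.25 p [ 661.2 -265.6  211.2] x [-0.    -0.099 -0.995] z [ 0.064 -0.993  0.099] F [-0.6  0.4 -2.7] g 0.177
[-0.45  0.24  1.44 -0.09  1.42  1.07]
```

View pics/ad_w.png

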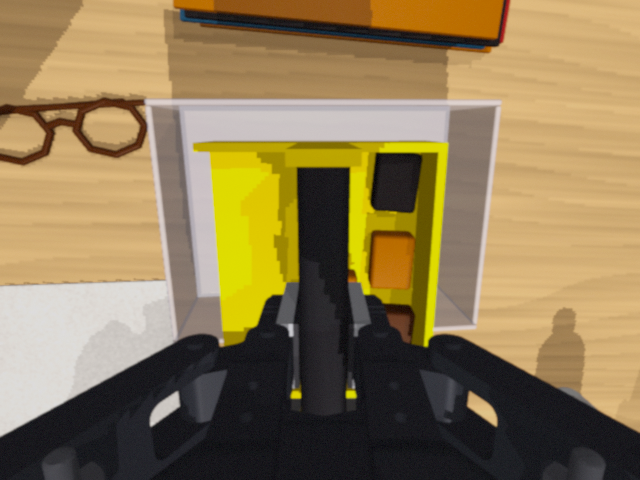

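View pics/ad_s.png

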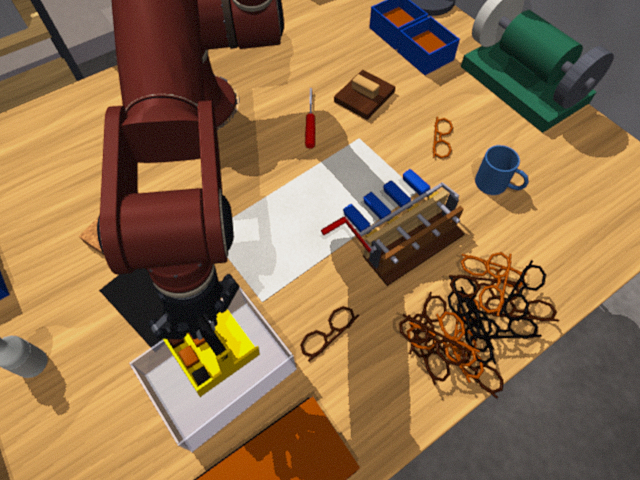

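{"method": "servo_tool", "body": {
  "twist": [
    [-0.11,-0.007,0],
    [-0.11,-0.007,0],
    [-0.11,-0.007,0],
    [-0.11,-0.007,0],
    [-0.11,-0.007,0],
    [-0.11,-0.007,0],
    [-0.11,-0.007,0],
    [-0.1,-0.007,0]
  ],
  "xyz": [
    [0,0,0],
    [0,0,0],
    [0,0,-0.3],
    [0,0,-0.3],
    [0,0,-0.3],
    [0,0,-0.3],
    [0,0,-0.2],
    [0,0,-0.1]
  ],
  "fingers": [0,0,0,0,0,0,0,0]
}}

```text
time: 51.35
tool_pos: [0.662, -0.2648, 0.1977]
tool_rot: [0.692, 0.206, 0.222, -0.656]
contact_force: [3.7, -10.3, 11.7]
gripper_width: 0.176
```

```bash
python3 - <<'E'
from h import *
say(); print(manip.state()["joint_pos"].round(2)); grab("scene","ae_s")
E
```

```text
t 51.35 p [ 662.  -264.8  197.7] x [ 0.042 -0.816 -0.577] z [ 0.036 -0.576  0.817] F [  3.7 -10.3  11.7] g 0.176
[-0.17  0.25  1.66 -1.02  1.2   1.73]
```

View pics/ae_s.png

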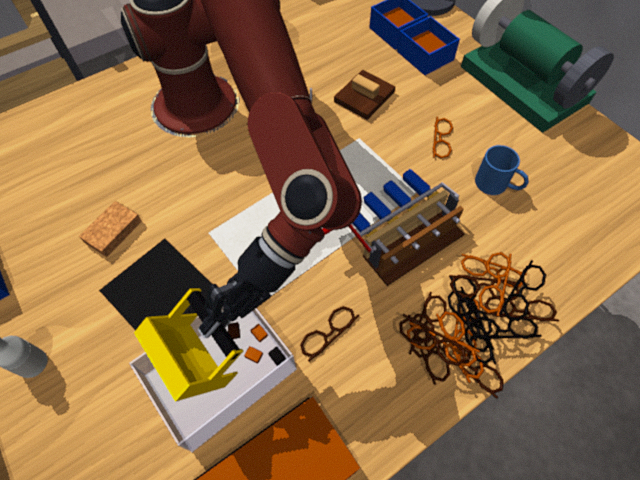

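{"method": "servo_tool", "body": {
  "twist": [
    [0.1,0.007,0],
    [0.11,0.007,0],
    [0,0,0]
  ],
  "xyz": [
    [0,0,0.5],
    [0,0,0.5],
    [0,0,0]
  ],
  "fingers": [0,0,0]
}}

```text
time: 51.78
tool_pos: [0.6637, -0.267, 0.2127]
tool_rot: [0.665, 0.275, 0.291, -0.63]
contact_force: [-0.6, -0.2, -2.0]
gripper_width: 0.172
```

```bash
python3 - <<'E'
from h import *
say(); print(manip.state()["joint_pos"].round(2)); C,s=grab("scene","af_s"); crop(s,90,220,370,460,3,"af_sz")
E
```

```text
t 51.77 p [ 663.7 -267.   212.7] x [ 0.037 -0.679 -0.733] z [ 0.041 -0.732  0.68 ] F [-0.6 -0.2 -2. ] g 0.172
[-0.23  0.2   1.61 -0.77  1.2   1.53]
```

View pics/af_sz.png

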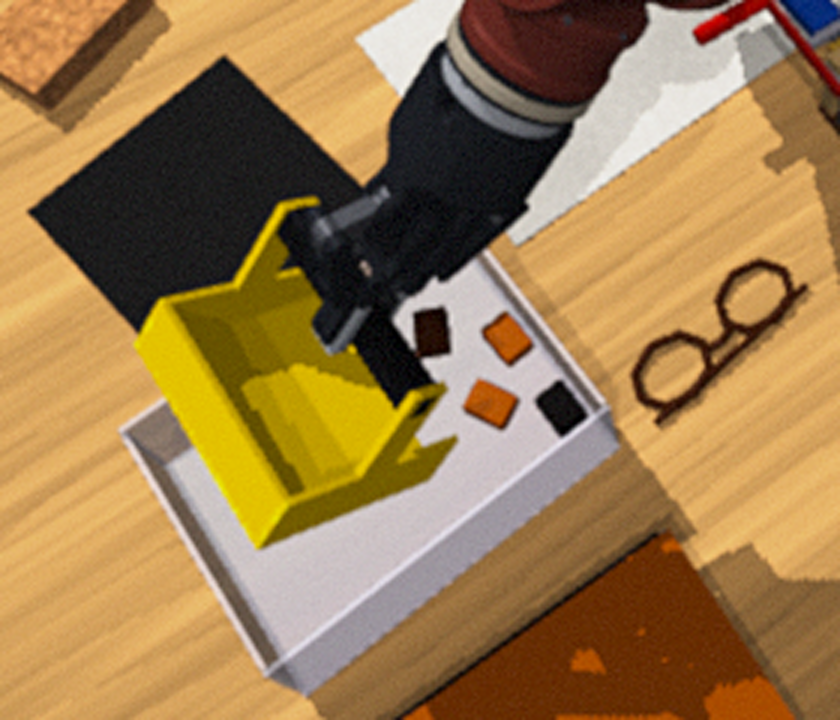

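{"method": "servo_tool", "body": {
  "twist": [
    [0.11,0.007,0],
    [0.11,0.007,0],
    [0.11,0.007,0],
    [0.11,0.007,0],
    [0.11,0.007,0],
    [0.11,0.007,0],
    [0.088,0.006,0],
    [0,0,0]
  ],
  "xyz": [
    [0,0,0.2],
    [0,0,0.2],
    [0,0,0.2],
    [0,0,0.2],
    [0,0,0],
    [0,0,0],
    [0,0,0],
    [0,0,0]
  ],
  "fingers": [0,0,0,0,0,0,0,0]
}}

```text
time: 52.82
tool_pos: [0.6617, -0.2661, 0.2147]
tool_rot: [0.511, 0.482, 0.519, -0.487]
contact_force: [-0.7, -0.7, -0.7]
gripper_width: 0.175
```

```bash
python3 - <<'E'
from h import *
say(); print(manip.state()["joint_pos"].round(2)); C,f=grab("wrist","ag_w"); Ct,t=grab("top","ag_t")
E
```

```text
t 52.83 p [ 661.7 -266.1  214.7] x [-0.013  0.003 -1.   ] z [ 0.062 -0.998 -0.004] F [-0.7 -0.7 -0.7] g 0.175
[-0.49  0.27  1.39 -0.    1.49  1.02]
```

View pics/ag_w.png

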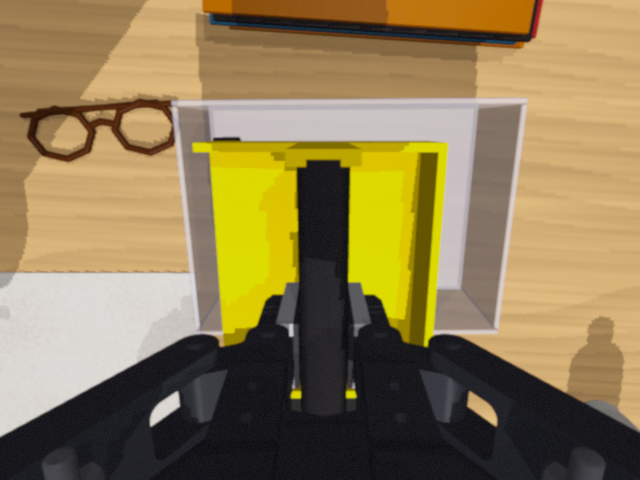

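{"method": "servo_tool", "body": {
  "twist": [
    [0,0,0],
    [0,-0.013,0.03],
    [0,0,0.03],
    [0,0,0.03],
    [0,0,0.03],
    [0,0,0.022],
    [0,0,0],
    [0,0,0]
  ],
  "xyz": [
    [-2.5,-0.5,0],
    [-4,-0.8,0],
    [-4,-0.8,0],
    [-4,-0.8,0],
    [-4,-0.7,0],
    [-2.5,-0.5,0],
    [-0.6,0,0],
    [0,0,0]
  ],
  "fingers": [0,0,0,0,0,0,0,0]
}}

```text
time: 53.92
tool_pos: [0.4468, -0.3053, 0.2166]
tool_rot: [0.549, 0.447, 0.549, -0.444]
contact_force: [0.1, -0.7, -1.7]
gripper_width: 0.176
```

```bash
python3 - <<'E'
from h import *
say(); C,f=grab("wrist","ah_w"); Ct,t=grab("top"); crop(t,400,140,560,340,4,"ah_t")
E
```

```text
t 53.92 p [ 446.8 -305.3  216.6] x [ 0.003  0.004 -1.   ] z [ 0.205 -0.979 -0.003] F [ 0.1 -0.7 -1.7] g 0.176
```

View pics/ah_w.png

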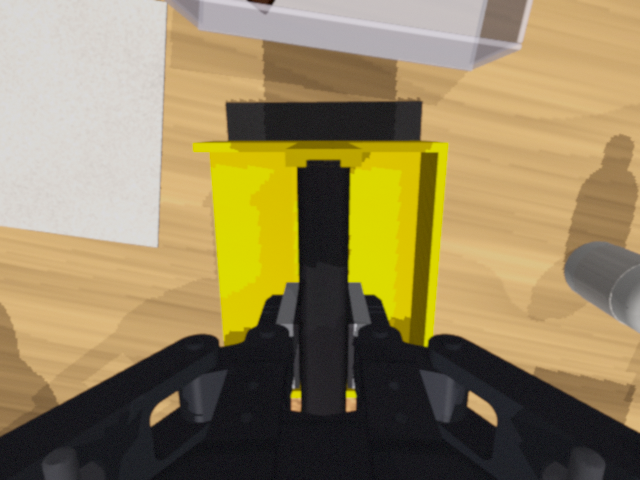

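View pics/ah_t.png

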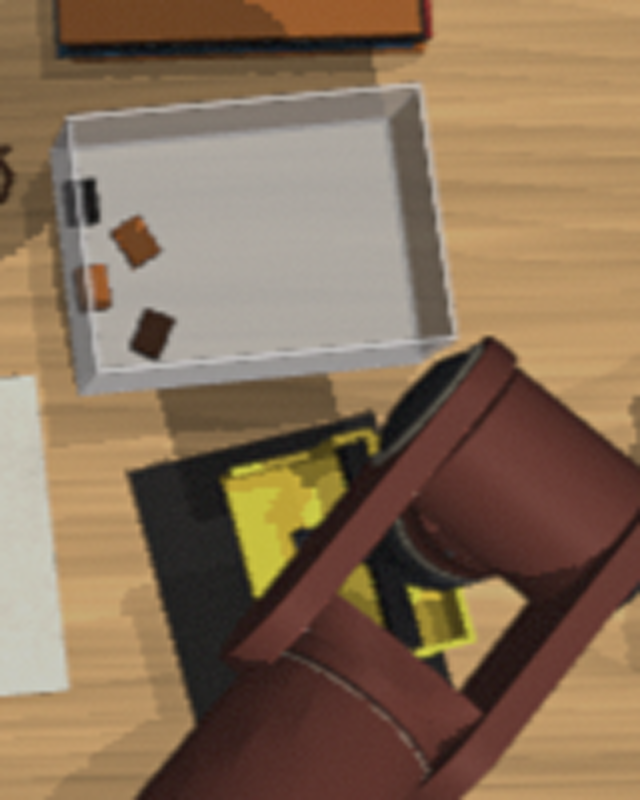

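```bash
python3 - <<'E'
from h import *
C=cam("wrist"); a=unproj(C,[(228,102),(421,101)],.003); print(a.round(4),np.linalg.norm(a[0]-a[1]))
c=a.mean(0)[:2]; y=.205; print("mat centre",c-.095*np.array([np.cos(y),np.sin(y)]))
E
```

```text
[[ 0.5202 -0.2058  0.003 ]
 [ 0.5551 -0.3683  0.003 ]] 0.16626469863735577
mat centre [ 0.44462815 -0.30639969]
```

{"method": "servo_tool", "body": {
  "twist": [
    [0,0,0],
    [0,0,0],
    [0,0,0],
    [0,0,0],
    [0,0,0],
    [0,0,0],
    [0,0,0],
    [0,0,0]
  ],
  "xyz": [
    [0,0,-2],
    [0,0,-3],
    [0,0,-3],
    [0,0,-2],
    [0,0,-1.5],
    [0,0,-1],
    [0,0,-0.5],
    [0,0,0]
  ],
  "fingers": [0,0,0,0,0,0,0,0]
}}

```text
time: 55.02
tool_pos: [0.4468, -0.306, 0.0869]
tool_rot: [0.549, 0.448, 0.549, -0.444]
contact_force: [-1.3, 0.2, -2.0]
gripper_width: 0.178
```

{"method": "servo_tool", "body": {
  "twist": [
    [0,0,0],
    [0,0,0],
    [0,0,0],
    [0,0,0],
    [0,0,0]
  ],
  "xyz": [
    [0,0,-0.5],
    [0,0,-0.5],
    [0,0,-0.3],
    [0,0,-0.1],
    [0,0,0]
  ],
  "fingers": [0,0,0,0,0]
}}

```text
time: 55.65
tool_pos: [0.4468, -0.306, 0.0732]
tool_rot: [0.549, 0.448, 0.549, -0.444]
contact_force: [-2.5, 1.1, 2.9]
gripper_width: 0.176
```

```bash
python3 - <<'E'
from h import *
say()
E
```

```text
t 55.65 p [ 446.8 -306.    73.2] x [ 0.003  0.004 -1.   ] z [ 0.205 -0.979 -0.003] F [-2.5  1.1  2.9] g 0.176
```

Touching down (force turned upward). Release, rise and check.

{"method": "servo_tool", "body": {
  "twist": [
    [0,0,0],
    [0,0,0],
    [0,0,0],
    [0,0,0],
    [0,0,0],
    [0,0,0],
    [0,0,0],
    [0,0,0]
  ],
  "xyz": [
    [0,0,0],
    [0,0,0],
    [0,0,1],
    [0,0,3],
    [0,0,5],
    [0,0,5],
    [0,0,5],
    [0,0,5]
  ],
  "fingers": [0.3,0.45,0.45,0.45,0.45,0.45,0.45,0.45]
}}

```text
time: 56.65
tool_pos: [0.4464, -0.3057, 0.3151]
tool_rot: [0.549, 0.448, 0.549, -0.444]
contact_force: [0.1, -0.1, 0.4]
gripper_width: 0.45
```

{"method": "servo_tool", "body": {
  "twist": [
    [0,0,0],
    [0,0,0],
    [0,0,0],
    [0,0,0],
    [0,0,0],
    [0,0,0]
  ],
  "xyz": [
    [-2,-5,1],
    [-2,-5,0],
    [-2,-5,0],
    [-2,-5,0],
    [0,0,0],
    [0,0,0]
  ],
  "fingers": [0.5,0.5,0.5,0.5,0.5,0.5]
}}

```text
time: 57.4
tool_pos: [0.3666, -0.5056, 0.3229]
tool_rot: [0.548, 0.448, 0.549, -0.444]
contact_force: [0.4, -0.6, -0.4]
gripper_width: 0.5
```

```bash
python3 - <<'E'
from h import *
say(); Ct,t=grab("top","ai_tf"); crop(t,400,150,560,340,4,"ai_t"); crop(t,220,170,380,290,5,"ai_tr"); Cs,s=grab("scene","ai_s"); crop(s,320,150,480,270,5,"ai_sr")
E
```

```text
t 57.4 p [ 366.6 -505.6  322.9] x [ 0.003  0.004 -1.   ] z [ 0.204 -0.979 -0.004] F [ 0.4 -0.6 -0.4] g 0.5
```

View pics/ai_t.png

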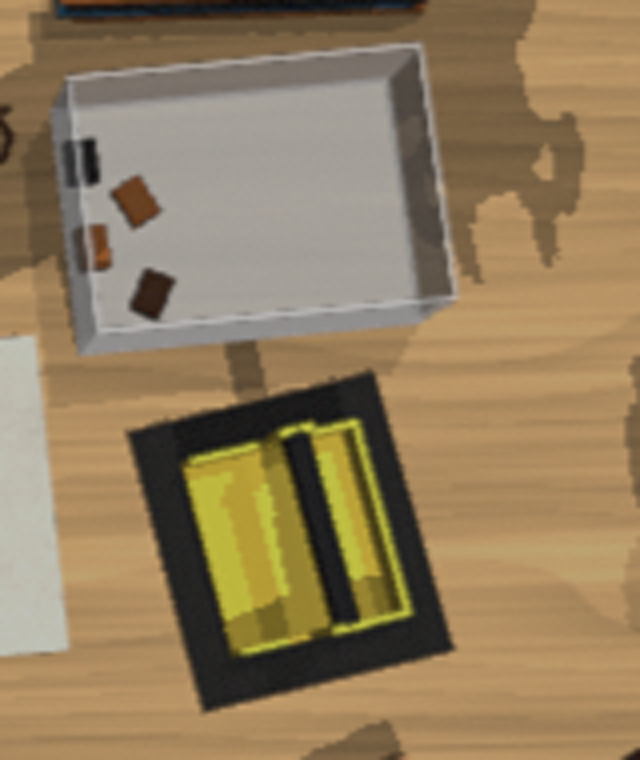

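View pics/ai_tr.png

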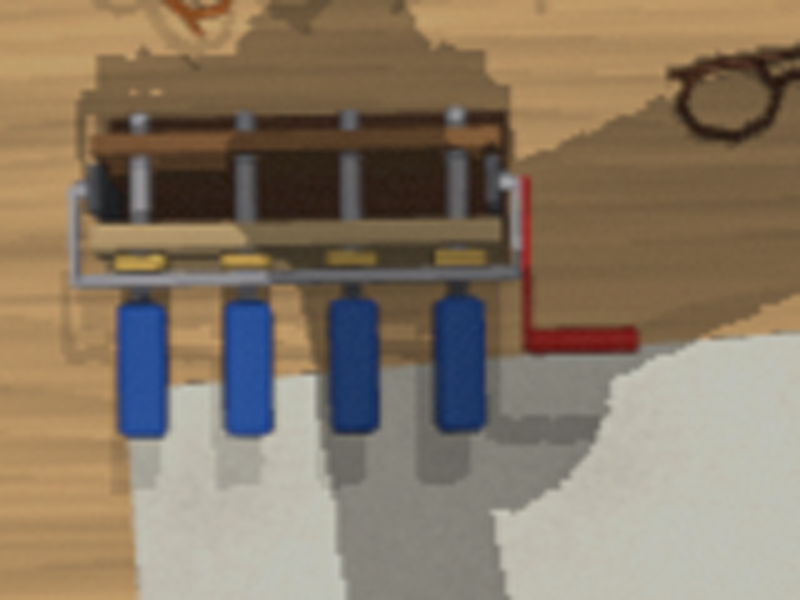

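View pics/ai_s.png

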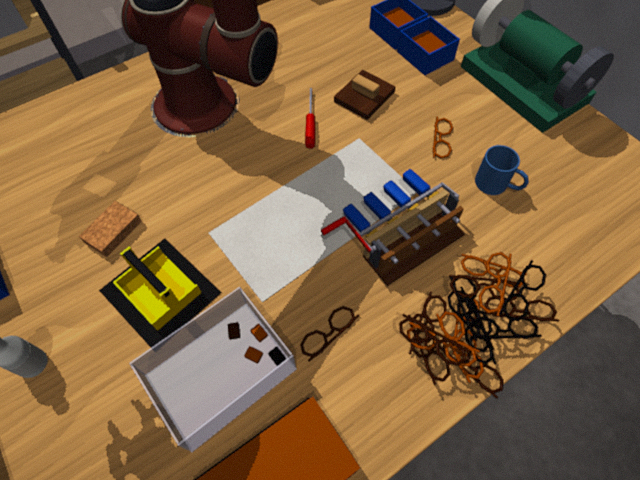

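View pics/ai_sr.png

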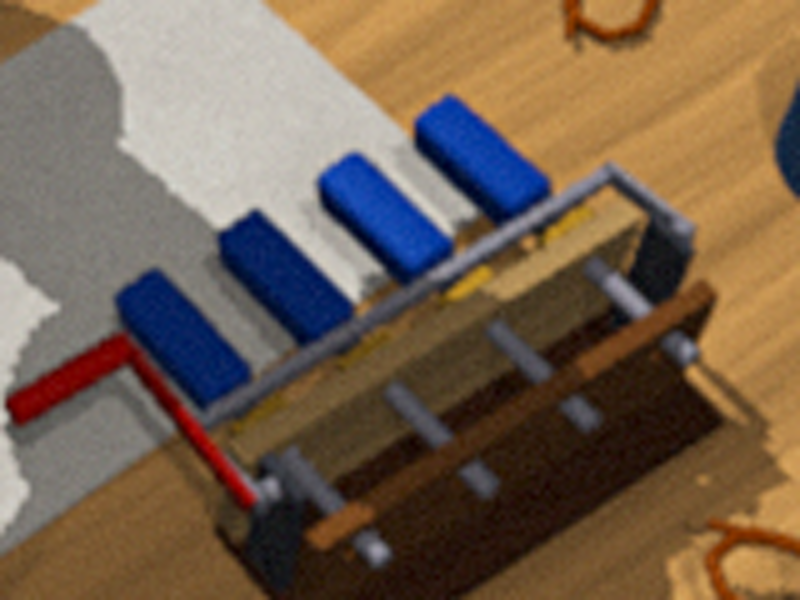

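{"method": "servo_tool", "body": {
  "twist": [
    [0,0,-0.03],
    [0,0,-0.03],
    [0,0,-0.03],
    [0,0,-0.03],
    [0,0,-0.03],
    [0,0,-0.03],
    [0,0,-0.03],
    [0,0,0]
  ],
  "xyz": [
    [1.5,5,0],
    [1.5,5,0],
    [1.5,5,0],
    [1.5,5,0],
    [1.5,5,0],
    [1.5,5,0],
    [1.5,5,0],
    [1.5,5,0]
  ],
  "fingers": [0.5,0.5,0.5,0.5,0.5,0.5,0.5,0.5]
}}

```text
time: 58.5
tool_pos: [0.4866, -0.1029, 0.3232]
tool_rot: [0.5, 0.503, 0.499, -0.499]
contact_force: [0.1, -0.1, -0.1]
gripper_width: 0.503
```

{"method": "servo_tool", "body": {
  "twist": [
    [0,0,0],
    [0,0,0],
    [0,0,0],
    [0,0,0],
    [0,0,0],
    [0,0,0],
    [0,0,0],
    [0,0,0]
  ],
  "xyz": [
    [1.5,5,0],
    [1.5,5,0],
    [1.5,5,0],
    [1.5,5,0],
    [1.5,5,0],
    [1,5,0],
    [0,0,-4],
    [0,0,0]
  ],
  "fingers": [0.5,0.5,0.5,0.5,0.5,0.5,0.5,0.5]
}}

```text
time: 59.5
tool_pos: [0.5689, 0.1954, 0.2789]
tool_rot: [0.498, 0.5, 0.501, -0.501]
contact_force: [-1.1, -0.6, -0.8]
gripper_width: 0.501
```

```bash
python3 - <<'E'
from h import *
say(); C,f=grab("wrist","aj_w"); p=[.621,.1947,-.0078]
im=f[:,:,::-1].copy()
for y in [-.0825,-.0275,.0275,.0825]:
    for P in [[-.008,y,.073],[0,y,.073],[.075,y,.06]]:
        q=proj(C,T2(p,[P]))[0].astype(int); cv2.circle(im,tuple(map(int,q)),2,(0,0,255),-1)
cv2.imwrite("pics/aj_wo.png",im)
E
```

```text
t 59.5 p [568.9 195.4 278.9] x [-0.004  0.002 -1.   ] z [-0.001 -1.    -0.002] F [-1.1 -0.6 -0.8] g 0.501
```

View pics/aj_w.png

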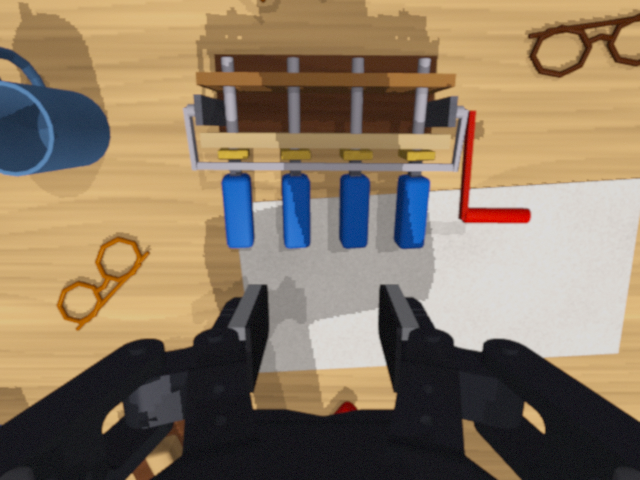

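View pics/aj_wo.png

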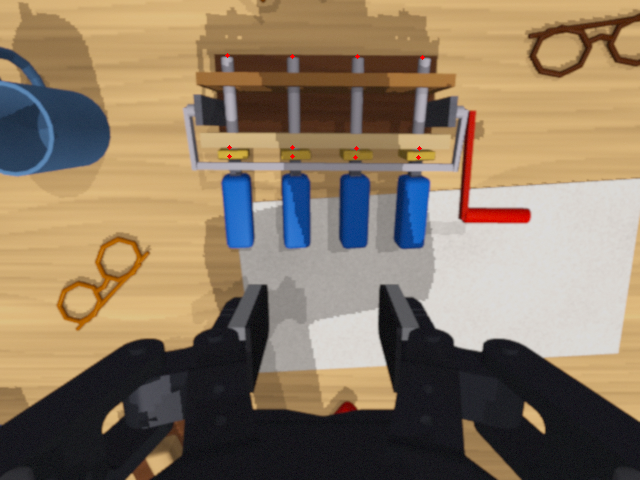

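```bash
python3 - <<'E'
from h import *
f=cv2.imread("pics/aj_w.png")[:,:,::-1]; crop(f,185,45,475,185,2.7,"aj_z")
E
```

```text
(no output)
```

View pics/aj_z.png

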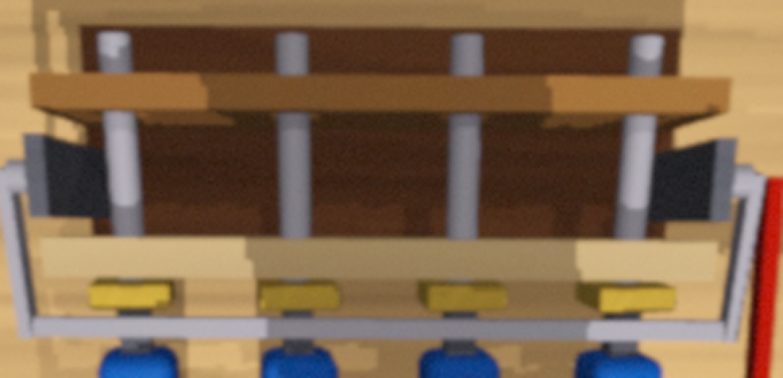

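{"method": "servo_tool", "body": {
  "twist": [
    [0,0,0],
    [0,0,0],
    [0,0,0],
    [0,0,0],
    [0,0,0]
  ],
  "xyz": [
    [-0.7,-1.5,-4],
    [-0.7,-1.5,-4],
    [-0.7,-1,-3.5],
    [0,0,0],
    [0,0,0]
  ],
  "fingers": [0.5,0.5,0.5,0.5,0.5]
}}

```text
time: 60.18
tool_pos: [0.5522, 0.1544, 0.1707]
tool_rot: [0.5, 0.504, 0.498, -0.498]
contact_force: [-0.5, -0.4, 0.0]
gripper_width: 0.497
```

```bash
python3 - <<'E'
from h import *
say(); C,f=grab("wrist","ak_w"); print(C[2]); crop(f,180,60,500,220,2.5,"ak_z")
E
```

```text
t 60.17 p [552.2 154.4 170.7] x [ 0.008  0.004 -1.   ] z [-0.004 -1.    -0.004] F [-0.5 -0.4  0. ] g 0.497
[0.61894039 0.15373446 0.31438539]
```

View pics/ak_w.png

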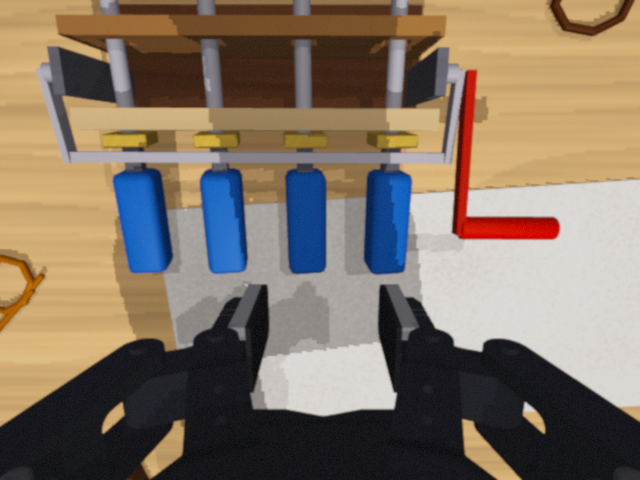

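View pics/ak_z.png

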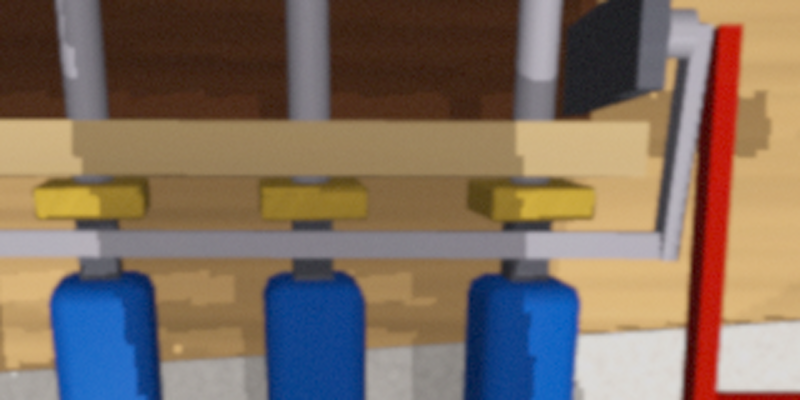

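{"method": "servo_tool", "body": {
  "twist": [
    [0,0,0],
    [0,0,0],
    [0,0,0],
    [0,0,0],
    [0,0,0]
  ],
  "xyz": [
    [0,0,4],
    [-2,0,5],
    [-2,0,5],
    [0,0,0],
    [0,0,0]
  ],
  "fingers": [0.5,0.5,0.5,0.5,0.5]
}}

```text
time: 60.85
tool_pos: [0.5111, 0.1545, 0.3094]
tool_rot: [0.5, 0.504, 0.499, -0.498]
contact_force: [0.2, -0.3, 0.1]
gripper_width: 0.499
```

```bash
python3 - <<'E'
from h import *
say(); grab("scene","al_s")
E
```

```text
t 60.85 p [511.1 154.5 309.4] x [ 0.006  0.004 -1.   ] z [-0.004 -1.    -0.004] F [ 0.2 -0.3  0.1] g 0.499
```

View pics/al_s.png

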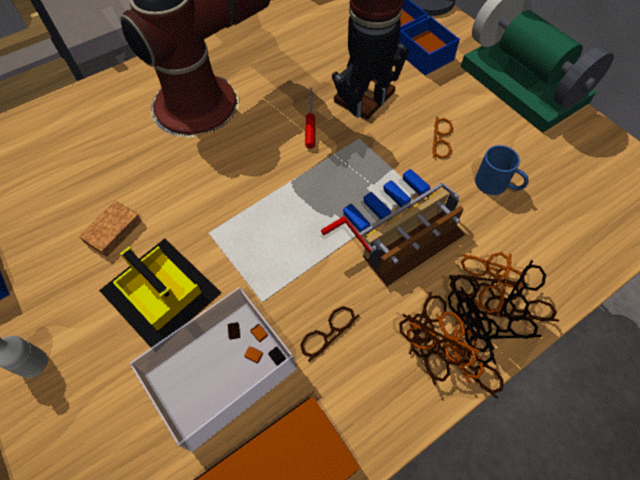

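The final picture shows four files locked in the rack (about 400,205), the tray empty on its mat (160,285), four offcuts in the tub, and the frames and mug where they were.

```bash
python3 -c "
from plant import job
print(job.job_done())"
```

```text
the job is handed in; nothing more can be done
None
```

The bench is cleared and the job was handed in at about 61 s of the 210 s allowed.

- **Lever and files:** I swung the lever up and pushed all four files into holes of their own until each collar pressed on the rack (about 11–20 N). I then swung the lever down to its stop (about 19 N), and the overhead picture shows its handle back where it started.
- **Offcuts:** I tipped the four offcuts I could see into the tub, and all four lie inside it. None went astray.
- **Tray:** It had been knocked aside on its mat during the run. The empty tray now stands upright in the middle, within a few millimetres and turned to match the mat.
- **Left alone:** The mug and both loose frames show no movement in the last picture.

**What did not come out perfectly:**
- In a close view each of the three collars in the picture shows a gap of about 1 mm at its top edge, and all four looked alike in the view before it. I put this down to the files drooping slightly in the loose holes, but I did not measure it further.
- While the tray was fully tipped, joint 4 read −1.02 rad, right at its limit. A short force of about 16 N also showed and was gone as soon as I backed off. I did not find out what caused it.

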